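# Sanitise the shade testers

## Robot

A 6-joint arm with a two-finger parallel gripper is mounted at the origin on the work surface. World frame = base frame: x ahead of the robot, y to its left, z up, the work surface at z = 0. Lengths are in mm, angles in degrees, forces in N, time in s.
With the tool pointing down it reaches from about 300 to 850 mm from the base axis. Payload 4.2 kg.
Tool frame: the origin (TCP) lies midway between the tips of the shut fingers; the grasp point (between the pads) lies 19 mm behind it; z points along the fingers, x is the direction in which the jaws open and shut, and the axes are right-handed (so a half turn about z gives the same grasp; the last joint's range is limited). The gripper opens to 91 mm and grips with 3 to 60 N. Pads are 32 mm wide; open, the fingers measure 118 mm over their backs; the gripper's body (76 mm by 178 mm) begins 60 mm behind the grasp point.
Start: joints at [72.422, 18.312, 89.639, -0, 72.044, -1.146], TCP at [162.661, 551.529, 213.976] pointing down, gripper open.
Joint ranges: [-177.97, 177.97], [-48.28, 115.42], [12.27, 149.76], [-77.06, 257.06], [2.81, 150.46], [-146.56, 146.56]. Speed limits (degrees/s): [147.25, 147.25, 180, 180, 180, 180].

## Interface

Orientations are given as [roll, pitch, yaw] about the fixed x, y, z axes, in that order (R = Rz(yaw) Ry(pitch) Rx(roll)).
In Python, from workcell import monitor, vision, job, models gives the robot as it stands.
- The arm moves only by the shell command python3 -m creep 'ROWS' [FORCE]. ROWS is text: rows parted by semicolons, each of 7 numbers parted by spaces: the shift along the world's x, y, z in cm, then the turn, a rotation vector about the world's x, y, z in rad, then the gripper's target within -1 to 1 (shut at 1, half-way at 0, fully open at -1). In form: tx ty tz ax ay az hand; .... A call has 1 to 12 rows; each row shifts and turns the pose as measured when the row begins; what a row does not reach is not made up. A row lasts 1/12 s, in which the tool goes at most 41.7 mm and 7.16 degrees, less where a joint would pass 70% of its speed; a pose out of reach is approached as far as the arm can. A call is refused whole if a number of a shift passes 4.17 or a number of a turn 0.125, either way. A call with a gripper value outside its range is refused whole. The fingers move at their own pace and stop on an object; FORCE is the grip in N (left out, the last holds). Time passes only in rows, so rows that do not move let the fingers close. It gives the time, the measured TCP pose, the force and the opening at its end, in the units of the state.
- monitor.state(): the state, without advancing time (a new reading comes with each control period).
- vision.grab_frame(name): name is "scene" or "top"; returns a dict with "img" (400x640x3 uint8, red, green, blue), "mtx" (3x3 intrinsics, pixels), "dist_coeffs" ([k1, k2, p1, p2, k3] as OpenCV has them; the pictures are not rectified), "view" (4x4, takes a point from world to camera coordinates). Camera axes: x right, y down, z forward; pixel columns grow to the right and rows downward; lengths in mm; the calibration is good to about 2 mm. A picture is of the moment at which its call begins. There is no depth.
- job.job_done(): hands the job in, once; it reports no verdict.
Trained networks look in the newest picture that a camera, given by its name, has taken for a name from the list of things; names that differ only in an ending like _2 or _b are one class to them, and where a whole thing is asked for, a point or a joint stands for the part that bears it (a point fixed in the world has none). Each returns a list of dicts, best first, with "confidence" (0 to 1); they miss things now and then, are a little off and sometimes report something else, mostly with a low value. They report only what shows in the picture. A call takes as long as a camera call.
- models.search_frame(camera, query): "rect" ([left, top, right, bottom] in pixels, round what is visible of it).
- models.mark_of(camera, query): "at" ([column, row] in pixels: a listed point, or the origin of a listed thing).
The state is a dict: "time_s": time; "qpos": joint angles; "qvel": joint speeds; "effort": joint torques, N m; "ee_pos": TCP position; "ee_rot": TCP orientation; "force": force on the tool from outside, world axes, zero at the start; "torque": the same for the moment, N m; "gripper_width": finger opening in mm.
Only numpy, scipy, OpenCV 4.12 (cv2) and the standard library are available. Lean on these libraries where they do the work, as an engineer would, in place of code of your own. Each camera call takes 0.05 s, during which the arm holds its last target.

## Task

Put the tester pots through the UV sanitiser: swing its amber guard up gently until it rests open on its stop, lift the clear cover off the tester board by its knob and rest it upright on the blue mat, and once both are done stand every pot from the board upright on the floor of the sanitiser. When all the pots are in, lower the guard gently until it is fully shut, without letting it drop, and with it shut press the green start button all the way down; finish with the clear cover back in its place on the empty board, squarely on its white outline. Leave the other things on the bench where they are.

Things in the scene. Friction and masses are not known exactly. Their poses are not given: they have to be found in the camera images.
- uvbox: Fixed UV sanitiser: a white open-topped box 180 (its x) x 280 (its y) x 70 mm high, walls and floor 8 mm thick, closed by the hinged amber guard. Origin: centre of its underside, on the bench; its -x side is the front (towards the robot), where the guard's bar is. A grey pod, 60 x 50 x 45 mm high, stands against its -y side and carries the start button. Its place and yaw vary.
- guard (a joint): Angle of the amber see-through guard, 180 x 280 x 5 mm, 0.35 kg, swinging freely: 0 = fully shut, lying on the box rim; grows as the front edge swings up about the hinge on the far (+x) rim; 1.75 = open, resting on its stop just past upright, where it stays by its own weight. Let go short of upright, it slams shut. Keep it under 1.5 rad/s near its stops.
- guard_bar (a point): Centre of the guard's steel pull bar: a round bar 12 mm thick and 120 mm long, parallel to the hinge (the box's y), carried on two side arms 44 mm in front of the guard's front edge, with a 38 mm wide gap behind it for a finger. The bar moves with the guard, 224 mm from the hinge line; shut, it is about 75 mm above the bench, open about 290 mm. Pinched from above across it, it turns in the grip.
- guard_hinge (a point): Point on the guard's hinge axis, middle of the far top edge of the sanitiser, 71 mm above the bench, fixed to the box. The axis is the box's y. With the guard shut the bar's centre is 224 mm in front (-x of the box) and 4 mm above this point.
- start (a joint): Travel of the green start button, m: 0 = up, 0.006 = fully down; the spring needs about 4 N and pushes it back up.
- start_top (a point): Centre of the top of the green start button (28 mm across), which is pressed straight down; it is on top of the grey pod.
- board: Fixed tester board 320 (its x) x 140 (its y) x 5 mm high, black with pale birch edges, one long slot drawn along its middle (flush, no recess) and round it a thin white outline, just larger than the cover, marking the cover's place. Origin: centre of its underside. Its place and yaw vary.
- cover: Loose clear acrylic cover, open below, 235 (its x) x 85 (its y) x 65 mm high with 3 mm walls, 0.2 to 0.3 kg. A black block knob in the middle of its top, 40 (x) x 16 (y) mm, reaches from 65 to 95 mm above its lower edge. Origin: centre of its lower edge plane. At the start it stands centred on the board over the pots, long sides along the board's x.
- mat: Fixed flat blue mat, 300 (its x) x 150 (its y) x 3 mm thick, the resting place for the cover. Origin: centre of its underside. Its place and yaw vary.
- pot0: Tester pot: a solid upright cylinder 40 mm across and 46 mm high, about 70 g, black with its orange band and dot on top. Origin: centre of its underside. Two to four such pots are present, in a row along the board's x, about 52 mm apart, under the cover; their places vary and any may be absent (then its state is None).
- pot1: Tester pot: a solid upright cylinder 40 mm across and 46 mm high, about 70 g, black with its red band and dot on top. Origin: centre of its underside. Two to four such pots are present, in a row along the board's x, about 52 mm apart, under the cover; their places vary and any may be absent (then its state is None).
- pot2: Tester pot: a solid upright cylinder 40 mm across and 46 mm high, about 70 g, black with its purple band and dot on top. Origin: centre of its underside. Two to four such pots are present, in a row along the board's x, about 52 mm apart, under the cover; their places vary and any may be absent (then its state is None).
- pot3: Tester pot: a solid upright cylinder 40 mm across and 46 mm high, about 70 g, black with its yellow band and dot on top. Origin: centre of its underside. Two to four such pots are present, in a row along the board's x, about 52 mm apart, under the cover; their places vary and any may be absent (then its state is None).
- compact: Bystander: flat black compact, 64 mm across, 16 mm high. Origin: centre of its underside.
- toner: Bystander: amber bottle, 48 mm across, 130 mm high. Origin: centre of its underside.
- brushcup: Bystander: white cup, 70 mm across, 90 mm high, with brushes up to 175 mm high. Origin: centre of its underside.
- cream: Bystander: white jar with a wooden cap, 64 mm across, 60 mm high. Origin: centre of its underside.
- spatula: Bystander: steel mixing spatula, 140 x 16 x 6 mm, lying flat. Origin: centre of its underside.
- palette: Bystander: steel mixing palette 90 x 120 x 12 mm, lying flat. Origin: centre of its underside.

How it is judged (in metres and radians):
On the way, in this order (a step that is already met when the one before it is completed fails the run):
1. the guard rests open on its stop and the clear cover rests upright on the mat, both let go (value of joint guard above 1.66 rad and contact force between the fingers and guard below 0.5 N and x of cover in the frame of mat between -0.045 and 0.045 m and y of cover in the frame of mat between -0.035 and 0.035 m and z of cover in the frame of mat below 0.008 m and angle between cover's own z axis and vertical below 0.08 rad and contact force between the fingers and cover below 0.5 N and linear speed of cover below 0.03 m/s), for 0.2 s.
2. every pot stands upright on the sanitiser's floor, with the guard still open (value of joint guard above 1.5 rad and x of pot0 in the frame of uvbox between -0.066 and 0.066 m and y of pot0 in the frame of uvbox between -0.116 and 0.116 m and z of pot0 in the frame of uvbox between 0.003 and 0.014 m and angle between each of pot0, pot1, pot2, pot3's own z axis and vertical below 0.15 rad and x of pot1 in the frame of uvbox between -0.066 and 0.066 m and y of pot1 in the frame of uvbox between -0.116 and 0.116 m and z of pot1 in the frame of uvbox between 0.003 and 0.014 m and x of pot2 in the frame of uvbox between -0.066 and 0.066 m and y of pot2 in the frame of uvbox between -0.116 and 0.116 m and z of pot2 in the frame of uvbox between 0.003 and 0.014 m and x of pot3 in the frame of uvbox between -0.066 and 0.066 m and y of pot3 in the frame of uvbox between -0.116 and 0.116 m and z of pot3 in the frame of uvbox between 0.003 and 0.014 m), for 0.2 s.
3. the start button is pressed fully down with the guard shut (value of joint guard below 0.05 rad and value of joint start above 0.0045 m and x of pot0 in the frame of uvbox between -0.066 and 0.066 m and y of pot0 in the frame of uvbox between -0.116 and 0.116 m and z of pot0 in the frame of uvbox between 0.003 and 0.014 m and angle between each of pot0, pot1, pot2, pot3's own z axis and vertical below 0.15 rad and x of pot1 in the frame of uvbox between -0.066 and 0.066 m and y of pot1 in the frame of uvbox between -0.116 and 0.116 m and z of pot1 in the frame of uvbox between 0.003 and 0.014 m and x of pot2 in the frame of uvbox between -0.066 and 0.066 m and y of pot2 in the frame of uvbox between -0.116 and 0.116 m and z of pot2 in the frame of uvbox between 0.003 and 0.014 m and x of pot3 in the frame of uvbox between -0.066 and 0.066 m and y of pot3 in the frame of uvbox between -0.116 and 0.116 m and z of pot3 in the frame of uvbox between 0.003 and 0.014 m), for 0.05 s.
At the end, for the whole second after the job is handed in: The guard is shut (within 0.05 rad), the start button is up again, every pot stands upright (0.15 rad) on the sanitiser's floor, and the cover stands flat on the board, within 15 mm of its centre each way and 0.15 rad of its direction; all at rest (value of joint guard below 0.05 rad and value of joint start below 0.002 m and x of pot0 in the frame of uvbox between -0.066 and 0.066 m and y of pot0 in the frame of uvbox between -0.116 and 0.116 m and z of pot0 in the frame of uvbox between 0.003 and 0.014 m and angle between each of pot0, pot1, pot2, pot3's own z axis and vertical below 0.15 rad and x of pot1 in the frame of uvbox between -0.066 and 0.066 m and y of pot1 in the frame of uvbox between -0.116 and 0.116 m and z of pot1 in the frame of uvbox between 0.003 and 0.014 m and x of pot2 in the frame of uvbox between -0.066 and 0.066 m and y of pot2 in the frame of uvbox between -0.116 and 0.116 m and z of pot2 in the frame of uvbox between 0.003 and 0.014 m and x of pot3 in the frame of uvbox between -0.066 and 0.066 m and y of pot3 in the frame of uvbox between -0.116 and 0.116 m and z of pot3 in the frame of uvbox between 0.003 and 0.014 m and x of cover in the frame of board between -0.015 and 0.015 m and y of cover in the frame of board between -0.015 and 0.015 m and z of cover in the frame of board between 0.001 and 0.009 m and angle between the x axis of cover and the x axis of board, either way round below 0.15 rad and angle between cover's own z axis and vertical below 0.06 rad and linear speed of each of cover, pot0, pot1, pot2, pot3 below 0.03 m/s); the robot touches nothing.
It fails at once if the guard slams shut (over 2 rad/s in the last 0.15 rad) (value of joint guard below 0.15 rad and velocity of joint guard below -2 rad/s).
It fails at once if the guard is flung onto its open stop (over 1.5 rad/s in the last 0.1 rad) (value of joint guard above 1.65 rad and velocity of joint guard above 1.5 rad/s).
It fails at once if a bystander is moved by more than 30 mm (distance of any of compact, toner, brushcup, cream, spatula, palette from where it was at the start of the episode above 0.03 m).
Of pot0, pot1, pot2, pot3 only 2 to 4 are there at a start; the rules pass over those that are not, and their reading is None.
At some moment in a run one of pot0, pot1, pot2, pot3 may be knocked a few centimetres aside while the robot is not near it.
It also fails if it takes over 210 s, if anything falls off the work surface, if the arm or the gripper's body presses on something with over 40 N, if the wrist force passes 120 N, or if a joint passes its speed limit or range.

## Working session

There is one attempt and no reset: what is moved stays moved. The work goes in short steps, Python scripts to look and compute and a shell command to move; the robot and the scene stay as the last step left them, time stands still between calls to the robot, and variables do not carry over. Pictures are saved under pics/ and viewed, and the job is handed in when it is done.

```bash
ls; mkdir -p pics; cat > h.py <<'E'
import numpy as np, cv2
from workcell import monitor, vision, job, models
def ray(f,px):
    p=cv2.undistortPoints(np.array([[px]],float),f["mtx"],np.array(f["dist_coeffs"],float)).ravel()
    V=np.array(f["view"]); R=V[:3,:3]; t=V[:3,3]
    return -R.T@t, R.T@np.array([p[0],p[1],1.])
def onz(f,px,z):
    o,d=ray(f,px); return o+d*(z-o[2])/d[2]
def proj(f,P):
    V=np.array(f["view"]); r,_=cv2.Rodrigues(V[:3,:3])
    return cv2.projectPoints(np.array(P,float).reshape(-1,1,3),r,V[:3,3],np.array(f["mtx"],float),np.array(f["dist_coeffs"],float))[0].reshape(-1,2)
def save(f,n,up=1,crop=None):
    im=f["img"][:,:,::-1]
    if crop: im=im[crop[1]:crop[3],crop[0]:crop[2]]
    if up!=1: im=cv2.resize(im,None,fx=up,fy=up,interpolation=cv2.INTER_CUBIC)
    cv2.imwrite("pics/"+n+".png",im)
E
python3 - <<'E'
from h import *
s=monitor.state(); print(s)
for c in ["scene","top"]:
    f=vision.grab_frame(c); f["mtx"]=np.array(f["mtx"],float); save(f,c+"0"); V=np.array(f["view"]); print(c,f["mtx"].tolist(),f["dist_coeffs"],(-V[:3,:3].T@V[:3,3]).round())
    for q in ["uvbox","guard_bar","guard_hinge","start_top","board","cover","mat","pot0","pot1","pot2","pot3","compact","toner","brushcup","cream","spatula","palette"]:
        for m in (models.mark_of(c,q)[:2]): print(c,q,np.round(m["at"],1),round(m["confidence"],2))
E
```

```text
pics
{'time_s': 0.0, 'qpos': array([ 7.24250387e+01,  1.83503755e+01,  8.97045566e+01, -1.03152744e-03,
        7.20422387e+01, -1.14601334e+00]), 'qvel': array([ 0.00679699, -0.10662127, -0.01664428,  0.02854224,  0.04528252,
       -0.04035729]), 'effort': array([-5.27826614e-04, -4.12468350e+01, -2.31968290e+01,  7.26736570e-02,
        4.59161145e-02, -1.42457034e-04]), 'ee_pos': array([162.48486754, 551.06124204, 213.14548226]), 'ee_rot': array([-1.79999037e+02,  9.71709416e-02,  7.35713717e+01]), 'force': array([-1.17417303, -0.44327322, -0.53173364]), 'torque': array([ 0.01553154,  0.00595742, -0.00249559]), 'gripper_width': 91.22719754234075}
scene [[466.6993243978757, 0.0, 319.49240028919473], [0.0, 466.6993243978757, 203.2322893979468], [0.0, 0.0, 1.0]] [-0.12016579  0.          0.          0.          0.        ] [1166. -399.  973.]
scene uvbox [399.2 162.5] 0.72
scene guard_bar [377.8 117.8] 0.61
scene guard_hinge [422.1 170.4] 0.59
scene start_top [351.3 168.6] 0.45
scene board [302.7 214.9] 0.95
scene cover [306.  213.9] 0.76
scene mat [199.7 249.1] 0.82
scene mat [397.
[... 253 characters left out ...]
50.6 216.5] 0.82
top [[441.60227105396984, 0.0, 316.92942361435917], [0.0, 441.60227105396984, 198.07405570860828], [0.0, 0.0, 1.0]] [0.01809026 0.         0.         0.         0.        ] [ 376.  -16. 1199.]
top uvbox [207.8 215.6] 0.77
top guard_bar [203.2 262.2] 0.63
top guard_hinge [202.6 177.3] 0.88
top start_top [266.2 213.9] 0.44
top start_top [378.7 129.4] 0.44
top board [433.8 222.5] 0.54
top cover [329.8 213.8] 0.77
top mat [431.7 225.4] 0.74
top compact [390.2 266.3] 0.94
top toner [380.7 130. ] 0.69
top toner [267.2 212.6] 0.33
top brushcup [305.4 125.7] 0.86
top brushcup [381.  131.4] 0.7
top cream [442.2 140.6] 0.83
top spatula [388.2 196.7] 0.64
top palette [211.8 133.6] 0.86
```

View pics/scene0.png

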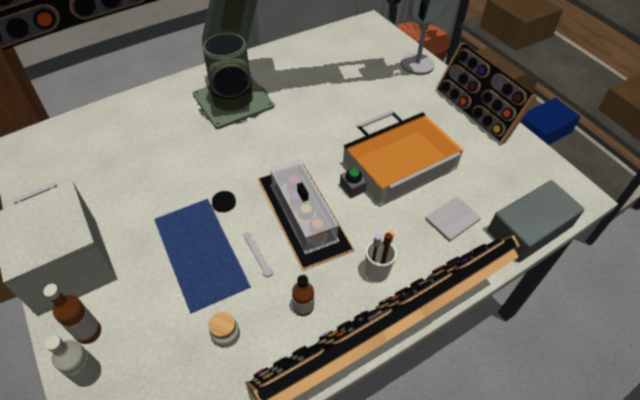

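View pics/top0.png

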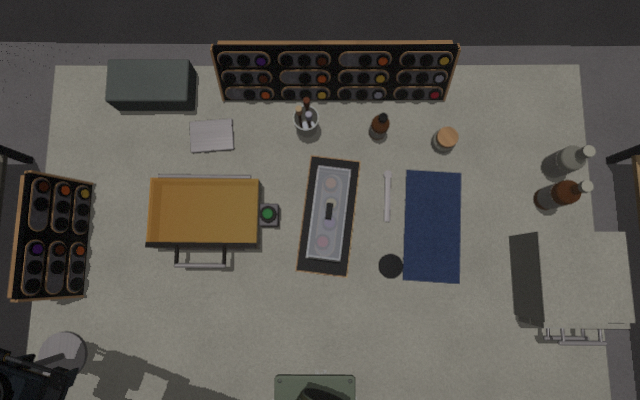

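```bash
python3 - <<'E'
from h import *
f=vision.grab_frame("top"); g=vision.grab_frame("scene")
print(proj(f,[[162,551,214],[0,0,0],[0,0,300]]),proj(g,[[162,551,214],[0,0,0]]))
save(f,"topz",5,(280,140,440,260)); save(g,"scz",5,(240,150,400,270)); save(f,"topu",5,(130,160,290,280))
E
```

```text
[[ 53.54762072 368.66234446]
 [314.40053185 416.44560953]
 [312.11641751 470.52931047]] [[405.74956953  19.52907572]
 [232.36053528 100.89932494]]
```

View pics/topz.png

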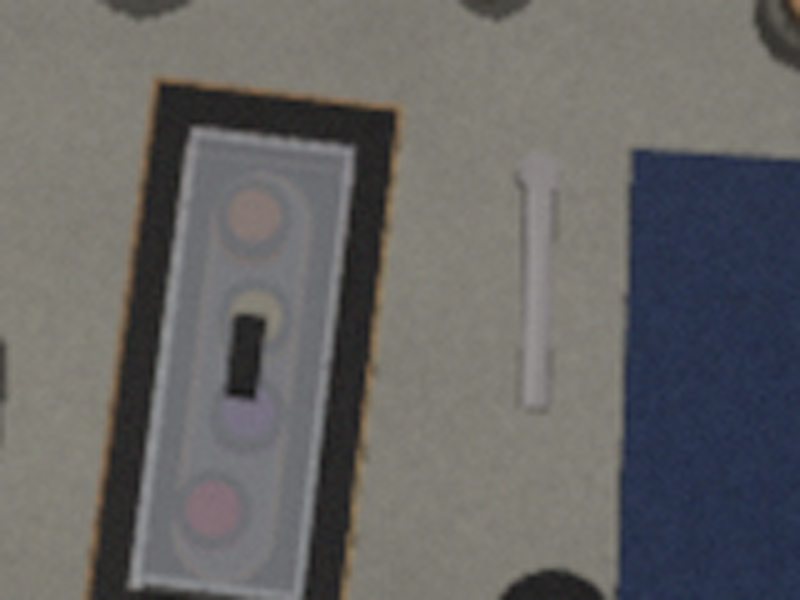

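View pics/scz.png

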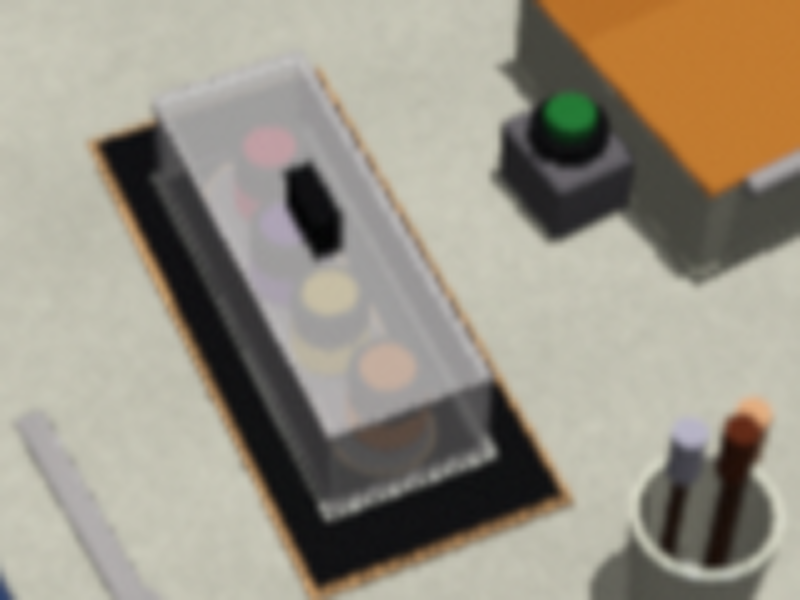

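View pics/topu.png

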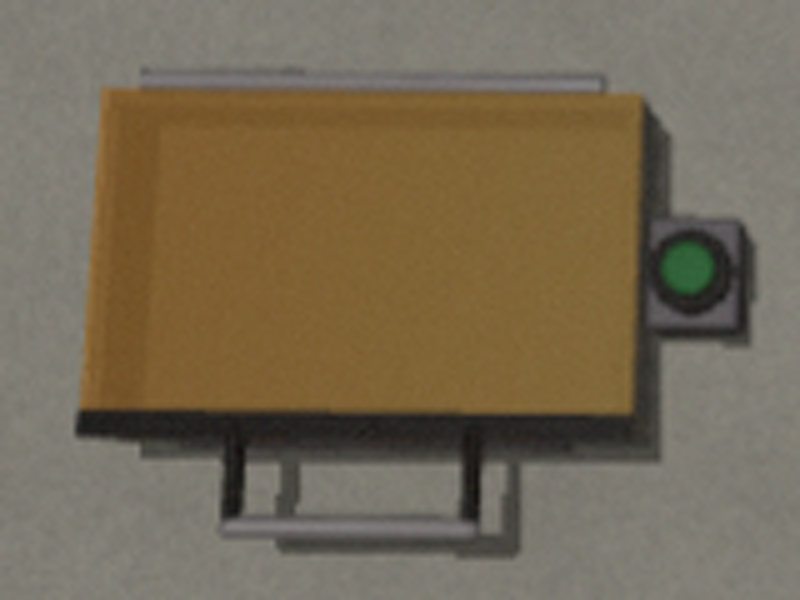

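```bash
python3 - <<'E'
from h import *
f=vision.grab_frame("top"); g=vision.grab_frame("scene")
def c(u,v,o): return [(u+.5)/5-.5+o[0],(v+.5)/5-.5+o[1]]
o=(130,160)
for n,u,v,z in [("g",103,90,75),("g",643,95,75),("g",632,413,75),("g",80,412,75),("barL",222,524,79),("barR",480,527,79),("hL",142,77,71),("hR",605,84,71),("btn",688,267,57),("btnS",688,267,52)]:
    print(n,onz(f,c(u,v,o),z).round(1))
o=(240,150)
print("scene btn",onz(g,c(571,115,o),55).round(1))
o=(280,140)
print("board",onz(f,c(158,82,o),5).round(1),onz(f,c(398,108,o),5).round(1))
print("cover top",onz(f,c(191,128,o),65+5).round(1),onz(f,c(355,148,o),70).round(1),"knob",onz(f,c(246,357,o),100).round(1))
print(onz(f,c(255,212,o),51).round(1),onz(f,c(214,508,o),51).round(1))
o=(240,150)
print("scene board",onz(g,c(95,145,o),5).round(1),onz(g,c(318,590,o),5).round(1),onz(g,c(568,500,o),5).round(1))
print("scene cover top",[onz(g,c(u,v,o),70).round(1) for u,v in [(158,105),(298,58),(490,383),(328,440)]])
print("knob",onz(g,c(303,182,o),100).round(1),onz(g,c(330,232,o),100).round(1))
# mat
hsv=cv2.cvtColor(f["img"],cv2.COLOR_RGB2HSV)
m=cv2.inRange(hsv,(105,100,40),(125,255,255)); n,l,st,_=cv2.connectedComponentsWithStats(m)
k=1+np.argmax(st[1:,4]); pts=np.argwhere(l==k)[:,::-1]
W=np.array([onz(f,p.astype(float),3)[:2] for p in pts]); print("mat",cv2.minAreaRect(W.astype(np.float32)),W.mean(0))
save(f,"topb",5,(280,180,440,300))
for q in ["spatula","compact","brushcup","toner","cream","palette"]:
    r=models.mark_of("top",q)[0]; print(q,onz(f,r["at"],0).round())
E
```

```text
g [603.7 426.9  75. ]
g [601.2 146.5  75. ]
g [436.7 148.4  75. ]
g [437.1 428.5  75. ]
barL [380.9 352.3  79. ]
barR [379.4 222.8  79. ]
hL [611.4 408.5  71. ]
hR [607.8 167.   71. ]
btn [513.5 123.6  57. ]
btnS [514.1 124.2  52. ]
scene btn [505.6 129.   55. ]
board [679.1  10.7   5. ] [ 664.3 -122.3    5. ]
cover top [637.9  -8.1  70. ] [627.2 -93.8  70. ] knob [513.5 -36.1 100. ]
[596.8 -41.9  51. ] [440.8 -20.2  51. ]
scene board [352.4 -81.4   5. ] [ 661.7 -119.5    5. ] [681.3  11.9   5. ]
scene cover top [array([399. , -61.7,  70. ]), array([407.3,  18.3,  70. ]), array([639.5, -10.3,  70. ]), array([628. , -93.2,  70. ])]
knob [506.9 -35.7 100. ] [541.3 -40.6 100. ]
mat ((487.322265625, -316.71221923828125), (147.134765625, 296.727783203125), 86.00820922851562) [ 484.11479867 -316.67320234]
spatula [ 567. -189.    0.]Traceback (most recent call last):
  File "<stdin>", line 24, in <module>
IndexError: list index out of range
```

View pics/topb.png

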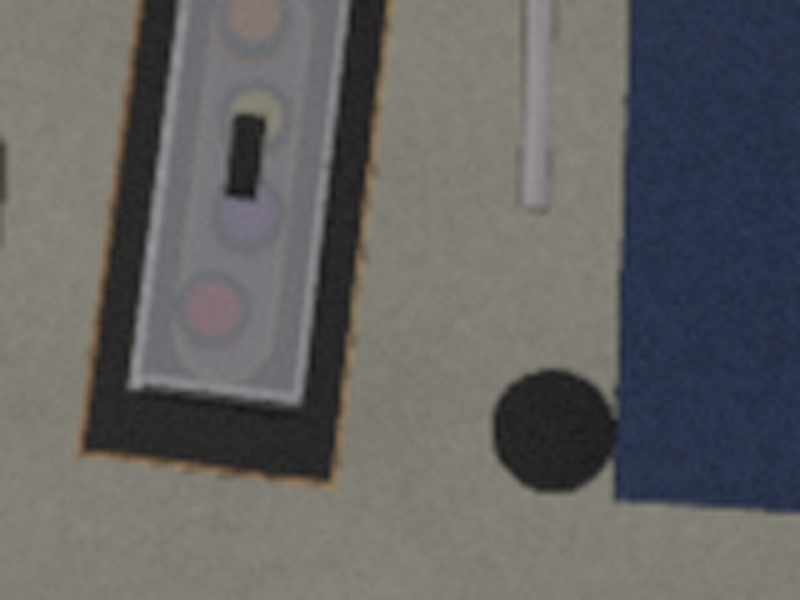

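```bash
python3 -m creep '1.98 -2.4 -0.6 0 0 -0.118 0.05; 1.98 -2.4 -0.6 0 0 -0.118 0.05; 1.98 -2.4 -0.6 0 0 -0.118 0.05; 1.98 -2.4 -0.6 0 0 -0.118 0.05; 1.98 -2.4 -0.6 0 0 -0.118 0.05; 1.98 -2.4 -0.6 0 0 -0.118 0.05; 1.98 -2.4 -0.6 0 0 -0.118 0.05; 1.98 -2.4 -0.6 0 0 -0.118 0.05; 1.98 -2.4 -0.6 0 0 -0.118 0.05; 1.98 -2.4 -0.6 0 0 -0.118 0.05; 1.98 -2.4 -0.6 0 0 -0.118 0.05; 0 0 0 0 0 0 0.05'; python3 - <<'E'
from h import *
f=vision.grab_frame("top"); g=vision.grab_frame("scene")
def c(u,v,o): return [(u+.5)/5-.5+o[0],(v+.5)/5-.5+o[1]]
print("board low",onz(f,c(82,452,(280,180)),5).round(1),onz(f,c(333,483,(280,180)),5).round(1))
for q in ["spatula","compact","brushcup","toner","cream","palette"]:
    for n,F in (("top",f),("scene",g)):
        for r in models.mark_of(n,q)[:1]: print(n,q,onz(F,r["at"],0).round(),round(r["confidence"],2))
save(f,"top1"); save(g,"sc1")
E
```

```text
time_s: 3.1
ee_pos: [387.0, 278.1, 146.6]
ee_rot: [-179.9, -0.6, -4.2]
force: [-0.3, -0.0, 0.2]
gripper_width: 43.6
board low [366.7  50.1   5. ] [350.7 -83.7   5. ]
top spatula [ 566. -191.    0.] 0.8
scene spatula [ 558. -201.    0.] 0.66
top compact [ 374. -199.    0.] 0.97
scene compact [ 378. -198.    0.] 0.77
top brushcup [761.  23.   0.] 0.58
scene brushcup [759.  34.   0.] 0.8
top toner [ 746. -175.    0.] 0.85
scene toner [ 751. -171.    0.] 0.63
top cream [ 714. -346.    0.] 0.8
scene cream [ 708. -353.    0.] 0.79
top palette [742. 289.   0.] 0.86
scene palette [738. 287.   0.] 0.6
```

```bash
python3 - <<'E'
from h import *
f=vision.grab_frame("top"); g=vision.grab_frame("scene")
save(f,"topg",5,(130,200,290,300)); save(g,"scg",5,(320,80,480,200))
print(proj(f,[380,287.5,75]),proj(g,[[380,287.5,75],[380,347.5,75],[380,227.5,75]]),proj(g,[604,287,71]))
E
```

```text
[[200.23776526 264.76843578]] [[374.93908031 119.77615321]
 [391.34637836 112.9725003 ]
 [357.95308367 126.84304452]] [[424.1051299  169.60864774]]
```

View pics/topg.png

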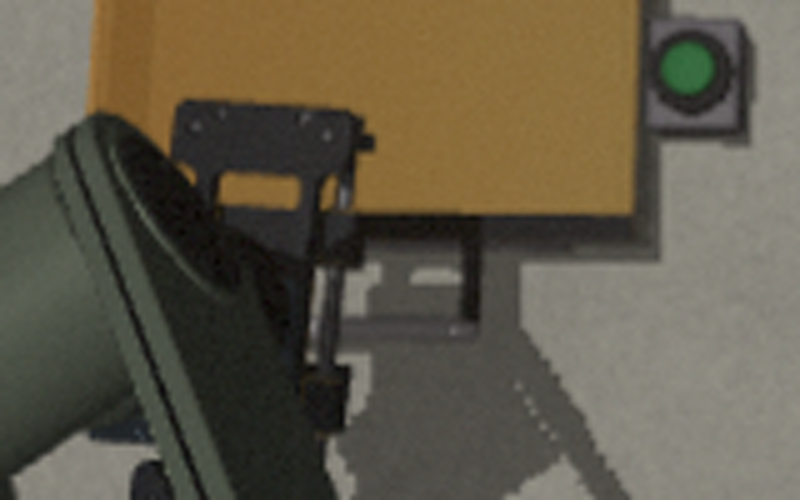

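View pics/scg.png

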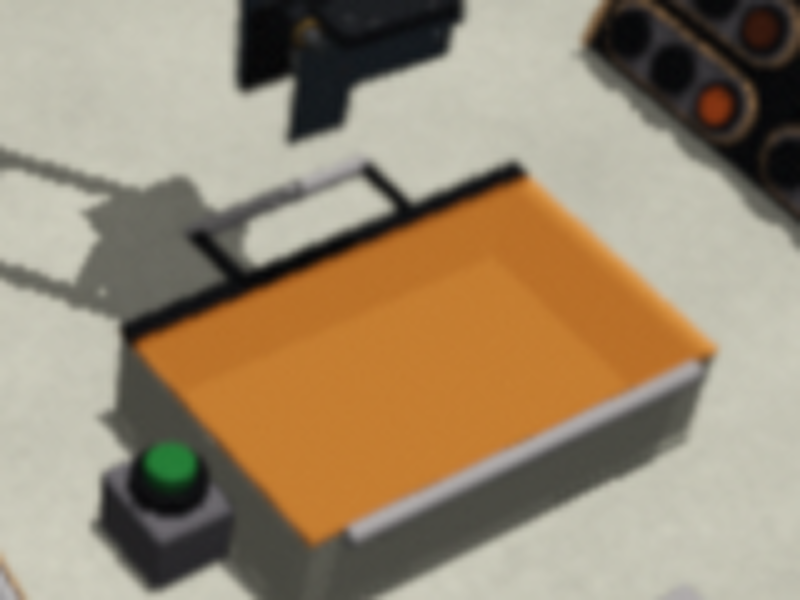

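```bash
python3 -m creep '-0.35 0.45 0 0 0 0.03 0.05; -0.35 0.45 0 0 0 0.03 0.05; 0 0 -1.5 0 0 0 0.05; 0 0 -1.5 0 0 0 0.05; 0 0 -0.5 0 0 0 0.05; 0 0 0 0 0 0 0.05'
```

```text
time_s: 4.4
ee_pos: [377.0, 293.5, 112.4]
ee_rot: [-179.6, -0.7, 0.4]
force: [-0.1, -0.7, -0.1]
gripper_width: 43.1
```

```bash
python3 -m creep '0.2 -0.2 -1 0 0 -0.01 0.05; 0 0 -1.5 0 0 0 0.05; 0 0 -1.5 0 0 0 0.05; 0 0 -0.5 0 0 0 0.05; 0 0 0 0 0 0 0.05; 0 0 0 0 0 0 0.05'
```

```text
time_s: 4.9
ee_pos: [380.4, 293.9, 69.2]
ee_rot: [-179.4, -0.9, 0.0]
force: [1.1, -0.3, 0.0]
gripper_width: 43.1
```

```bash
python3 -m creep '0 -0.2 -1.2 0.006 -0.01 -0.01 0.05; 0 0 0 0 0 0 0.05; 0 0 0 0 0 0 0.05'; python3 - <<'E'
from h import *
g=vision.grab_frame("scene"); save(g,"scg2",5,(320,80,480,200))
E
```

```text
time_s: 5.15
ee_pos: [382.3, 293.5, 60.0]
ee_rot: [-178.8, -1.8, -0.5]
force: [-1.3, 0.7, 0.9]
gripper_width: 43.4
```

View pics/scg2.png

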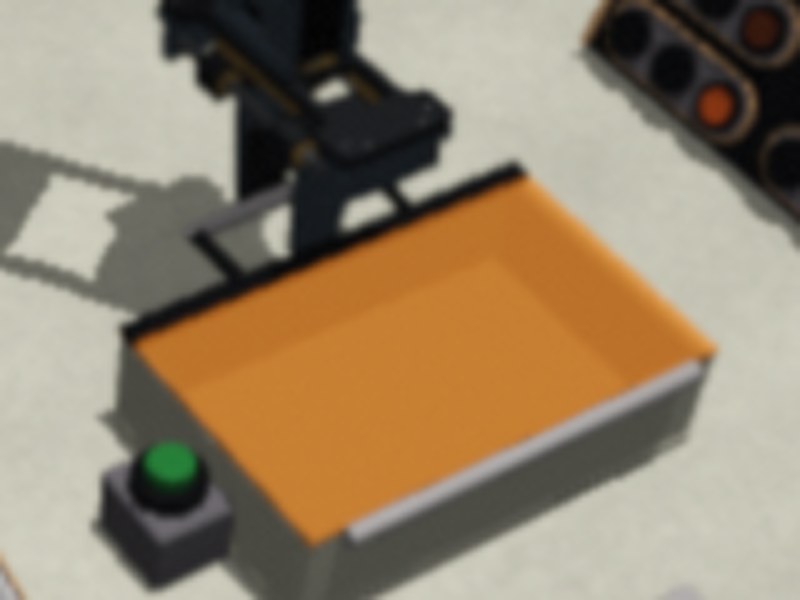

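```bash
python3 -m creep '-0.1 0 -0.3 -0.02 0.03 0 0.05; 0 0 0 0 0 0 1; 0 0 0 0 0 0 1; 0 0 0 0 0 0 1; 0 0 0 0 0 0 1; 0 0 0 0 0 0 1; 0 0 0 0 0 0 1' 20
```

```text
time_s: 5.78
ee_pos: [379.4, 294.7, 60.3]
ee_rot: [-179.8, 0.1, -0.6]
force: [2.8, -0.2, -2.5]
gripper_width: 11.4
```

```bash
python3 -m creep '0.02 0 0.6 0 0 0 1; 0.05 0 1 0 0 0 1; 0.1 0 1.2 0 0 0 1; 0.2 0 1.2 0 0 0 1'
```

```text
time_s: 6.12
ee_pos: [383.9, 294.6, 101.4]
ee_rot: [-179.8, -0.0, -0.5]
force: [1.2, 1.9, -3.1]
gripper_width: 11.5
```

```bash
python3 -m creep '0.36 0 1.53 0 0 0 1; 0.47 0 1.5 0 0 0 1; 0.57 0 1.46 0 0 0 1; 0.68 0 1.42 0 0 0 1; 0.77 0 1.37 0 0 0 1; 0.87 0 1.31 0 0 0 1'; python3 -c "
from h import *
p=monitor.state()['ee_pos'];print(p,np.arctan2(p[2]+19-4-71,603.5-p[0]), np.hypot(p[2]+15-71,603.5-p[0]))"
```

```text
time_s: 6.62
ee_pos: [425.2, 294.3, 195.4]
ee_rot: [-179.7, -0.6, -0.5]
force: [5.2, 1.1, -7.7]
gripper_width: 11.3
[425.2384127  294.30375511 195.4081787 ] 0.6636950759097764 226.30031770476856
```

```bash
python3 -m creep '1.01 0 1.15 0 0.01 0 1; 1.09 0 1.1 0 0 0 1; 1.17 0 1.0 0 0 0 1; 1.24 0 0.92 0 0 0 1; 1.3 0 0.83 0 0 0 1; 1.34 0 0.72 0 0 0 1'; python3 -c "
from h import *
p=monitor.state()['ee_pos'];print(p,np.arctan2(p[2]+19-4-71,603.5-p[0]), np.hypot(p[2]+15-71,603.5-p[0]))"
```

```text
time_s: 7.12
ee_pos: [497.2, 293.8, 259.4]
ee_rot: [-179.5, 0.1, -0.5]
force: [0.5, 2.5, -5.1]
gripper_width: 11.4
[497.16438729 293.77633343 259.44229346] 1.0891682536874927 229.55615717491557
```

```bash
python3 -m creep '1.35 0 0.5 0 0 0 1; 1.4 0 0.45 0 0 0 1; 1.4 0 0.35 0 0 0 1; 1.4 0 0.25 0 0 0 1; 1.3 0 0.12 0 0 0 1; 1.2 0 0.05 0 0 0 1'; python3 -c "
from h import *
p=monitor.state()['ee_pos'];print(p,np.arctan2(p[2]+19-4-71,603.5-p[0]), np.hypot(p[2]+15-71,603.5-p[0]))"
```

```text
time_s: 7.62
ee_pos: [574.4, 293.0, 285.7]
ee_rot: [-179.4, 0.7, -0.5]
force: [-1.5, -0.7, -0.4]
gripper_width: 11.4
[574.37998604 292.96559161 285.65028338] 1.444667884636477 231.48915281191344
```

```bash
python3 -m creep '1 0 0 0 -0.01 0 1; 1 0 0 0 0 0 1; 0.9 0 0 0 0 0 1; 0.8 0 0 0 0 0 1; 0.6 0 -0.03 0 0 0 1; 0.5 0 -0.05 0 0 0 1; 0.4 0 -0.05 0 0 0 1'; python3 -c "
from h import *
p=monitor.state()['ee_pos'];print(p,np.arctan2(p[2]+19-4-71,603.5-p[0]), np.hypot(p[2]+15-71,603.5-p[0]))"
```

```text
time_s: 8.2
ee_pos: [627.5, 292.4, 287.2]
ee_rot: [-179.3, 0.3, -0.5]
force: [-2.6, 0.8, -0.9]
gripper_width: 11.6
[627.53400815 292.42740681 287.19752284] 1.6743787103939776 232.44338690443936
```

```bash
python3 -m creep '0.4 0 -0.05 0 0 0 1; 0.4 0 -0.05 0 0 0 1; 0.4 0 -0.05 0 0 0 1; 0.4 0 -0.05 0 0 0 1; 0.4 0 -0.05 0 0 0 1'
```

```text
time_s: 8.62
ee_pos: [647.4, 292.3, 284.7]
ee_rot: [-179.4, 0.5, -0.5]
force: [-13.1, -1.0, 6.2]
gripper_width: 11.1
```

```bash
python3 -m creep '0 0 0 0 0 0 0.05; 0 0 0 0 0 0 0.05; 0 0 0 0 0 0 0.05; 0 0 0 0 0 0 0.05; 0 0 0 0 0 0 0.05'; python3 - <<'E'
from h import *
g=vision.grab_frame("scene"); save(g,"scg3",2.5,(300,0,540,200))
E
```

```text
time_s: 9.03
ee_pos: [650.0, 291.3, 285.1]
ee_rot: [-179.5, 0.3, -0.5]
force: [0.2, -0.4, 0.9]
gripper_width: 41.5
```

View pics/scg3.png

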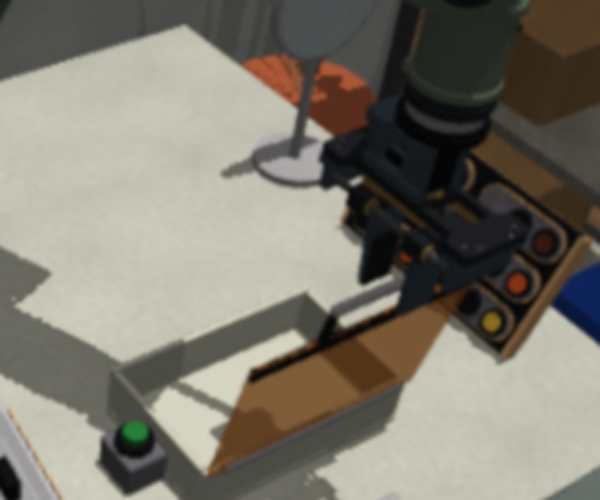

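```bash
python3 -m creep '0 0 1 0 0 0 0.05; 0 0 1.5 0 0 0 0.05; 0 0 1.5 0 0 0 0.05; 0 0 1.5 0 0 0 0.05; -0.5 -2.5 0.5 0 0 0.1 -0.3; -1.1 -2.7 0 0 0 0.12 -0.3; -1.1 -2.7 0 0 0 0.12 -0.3; -1.1 -2.7 0 0 0 0.12 -0.3; -1.1 -2.7 0 0 0 0.12 -0.3; -1.1 -2.7 0 0 0 0.12 -0.3; -1.1 -2.7 0 0 0 0.12 -0.3; -1.1 -2.7 0 0 0 0.12 -0.3'
```

```text
time_s: 10.08
ee_pos: [566.3, 75.1, 354.9]
ee_rot: [-179.7, -0.3, 55.7]
force: [1.0, 0.1, 0.3]
gripper_width: 59.2
```

```bash
python3 -m creep '-0.75 -1.7 -2.5 0 0 0.07 -0.3; -0.75 -1.7 -3 0 0 0.07 -0.3; -0.75 -1.7 -3 0 0 0.07 -0.3; -0.75 -1.7 -3 0 0 0.07 -0.3; -0.75 -1.7 -3 0 0 0.07 -0.3; -0.4 -0.8 -2 0 0 0.05 -0.3; 0 0 0 0 0 0 -0.3; 0 0 0 0 0 0 -0.3'; python3 - <<'E'
from h import *
g=vision.grab_frame("scene"); save(g,"sc4")
f=vision.grab_frame("top"); save(f,"top4",2,(130,100,450,300))
s=monitor.state(); print(s["ee_pos"],s["ee_rot"])
E
```

```text
time_s: 10.75
ee_pos: [522.4, -27.7, 196.6]
ee_rot: [179.1, -0.9, 79.6]
force: [0.5, -0.4, 0.4]
gripper_width: 59.2
[523.35177568 -27.15718635 197.46570125] [179.01738974  -0.90952423  79.6366622 ]
```

View pics/sc4.png

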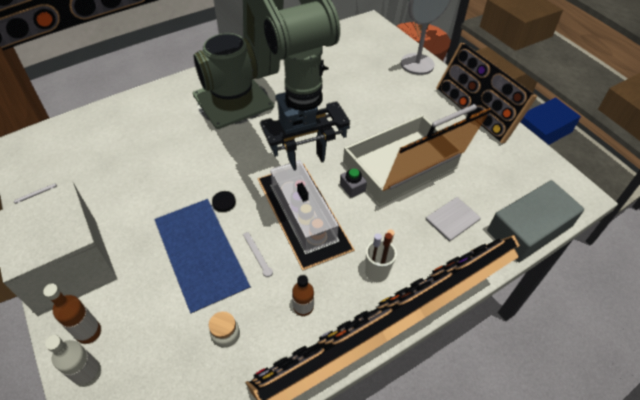

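View pics/top4.png

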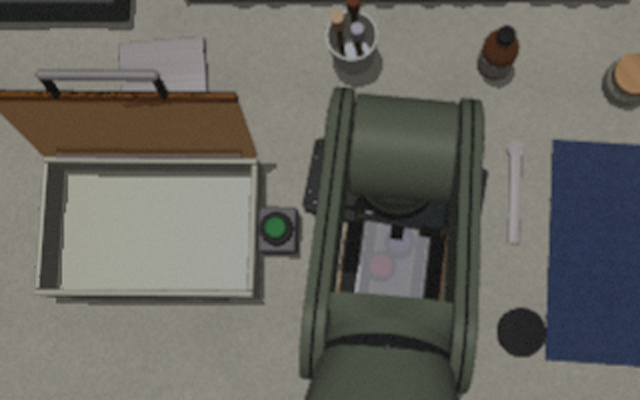

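```bash
cat >> h.py <<'E'
from scipy.spatial.transform import Rotation as Ro
def to(x,y,z,yaw):
    s=monitor.state(); d=(np.array([x,y,z])-s["ee_pos"])/10
    R=Ro.from_euler("xyz",s["ee_rot"],degrees=True); T=Ro.from_euler("xyz",[180,0,yaw],degrees=True)
    v=(T*R.inv()).as_rotvec()
    print("cm",d.round(2),"rad",v.round(3),"pos",s["ee_pos"].round(1),"rot",s["ee_rot"].round(1),"F",s["force"].round(1),"w",round(s["gripper_width"],1),"t",round(s["time_s"],2))
E
python3 - <<'E'
from h import *
to(516.5,-36,120,82.9)
f=vision.grab_frame("top")
def c(u,v): return [(u+.5)/2-.5+130,(v+.5)/2-.5+100]
for p in [(45,160),(258,160),(40,293),(257,297)]: print(onz(f,c(*p),70).round(1))
E
```

```text
cm [-0.69 -0.88 -7.75] rad [-0.013  0.019  0.057] pos [523.4 -27.2 197.5] rot [179.   -0.9  79.6] F [-0.   0.5 -0.4] w 59.3 t 10.85
[599.  423.2  70. ]
[599.1 145.7  70. ]
[426.6 419.3  70. ]
[421.6 143.   70. ]
```

```bash
python3 -m creep '-0.25 -0.35 -1.5 -0.006 0.01 0.025 -0.3; -0.25 -0.35 -2 -0.006 0.01 0.025 -0.3; 0 0 -2 0 0 0 -0.3; 0 0 -1 0 0 0 -0.3; 0 0 0 0 0 0 -0.3; 0 0 0 0 0 0 -0.3'; python3 -c "
from h import *
to(516.5,-36,76,82.9)
g=vision.grab_frame('scene'); save(g,'scg5',5,(240,110,400,230))"
```

```text
time_s: 11.4
ee_pos: [524.6, -31.8, 134.5]
ee_rot: [179.2, -0.0, 83.2]
force: [0.6, -0.6, 0.3]
gripper_width: 59.2
cm [-0.81 -0.42 -5.85] rad [ 0.001  0.013 -0.005] pos [524.6 -31.8 134.5] rot [179.2  -0.   83.2] F [ 0.6 -0.6  0.3] w 59.2 t 11.4
```

View pics/scg5.png

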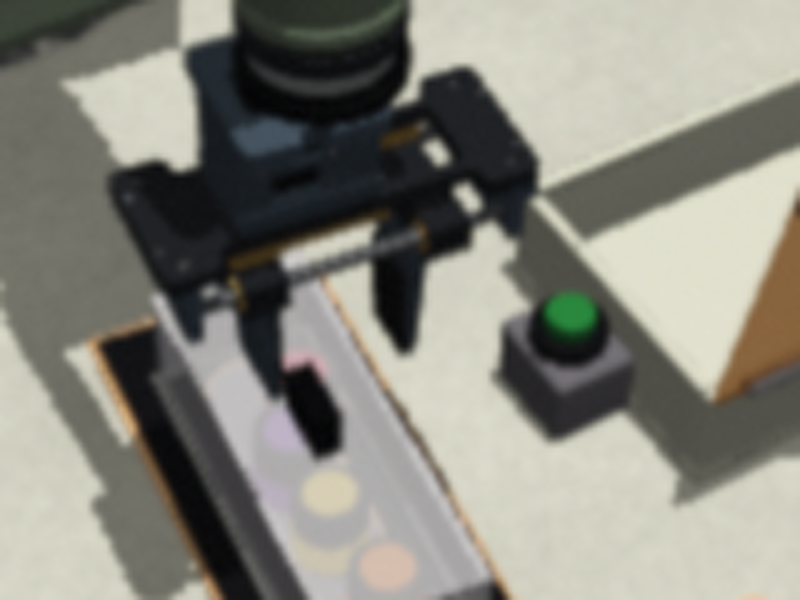

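```bash
python3 -m creep '-0.35 -0.2 -1 0 0.006 0 -0.3; -0.35 -0.2 -1.2 0 0.006 0 -0.3; 0 0 -1.2 0 0 0 -0.3; 0 0 -0.6 0 0 0 -0.3; 0 0 0 0 0 0 -0.3; 0 0 0 0 0 0 -0.3'; python3 -c "
from h import *
to(517,-36,77,82.9)"
```

```text
time_s: 11.95
ee_pos: [518.5, -36.3, 93.4]
ee_rot: [179.7, 0.1, 83.3]
force: [0.3, 0.2, -0.6]
gripper_width: 59.0
cm [-0.15  0.03 -1.64] rad [ 0.002  0.005 -0.007] pos [518.5 -36.3  93.4] rot [1.797e+02 1.000e-01 8.330e+01] F [ 0.3  0.2 -0.6] w 59.0 t 11.95
```

```bash
python3 -m creep '-0.1 0 -0.7 0 0.005 0 -0.3; 0 0 -0.6 0 0 0 -0.3; 0 0 -0.2 0 0 0 -0.3; 0 0 0 0 0 0 0.3; 0 0 0 0 0 0 1; 0 0 0 0 0 0 1; 0 0 0 0 0 0 1; 0 0 0 0 0 0 1; 0 0 0 0 0 0 1' 30; python3 -c "
from h import *
to(517,-36,77,82.9)"
```

```text
time_s: 12.7
ee_pos: [518.7, -36.5, 78.4]
ee_rot: [179.8, 0.1, 83.3]
force: [-0.8, -0.2, 0.3]
gripper_width: 21.8
cm [-0.17  0.05 -0.14] rad [ 0.003  0.003 -0.007] pos [518.7 -36.5  78.4] rot [1.798e+02 1.000e-01 8.330e+01] F [-0.8 -0.2  0.3] w 21.8 t 12.7
```

```bash
python3 -m creep '0 0 0 0 0 0 1; 0 0 0 0 0 0 1; 0 0 0 0 0 0 1; 0 0 0 0 0 0 1; 0 0 0.3 0 0 0 1; 0 0 0.6 0 0 0 1; 0 0 0.8 0 0 0 1' 30; python3 -c "
from h import *
to(517,-36,77,82.9)
g=vision.grab_frame('scene'); save(g,'scg6',5,(240,130,400,250))"
```

```text
time_s: 13.28
ee_pos: [516.5, -36.3, 94.3]
ee_rot: [-179.9, 0.1, 83.3]
force: [0.6, 0.3, -2.4]
gripper_width: 15.9
cm [ 0.05  0.03 -1.73] rad [ 0.002 -0.003 -0.006] pos [516.5 -36.3  94.3] rot [-1.799e+02  1.000e-01  8.330e+01] F [ 0.6  0.3 -2.4] w 15.9 t 13.28
```

View pics/scg6.png

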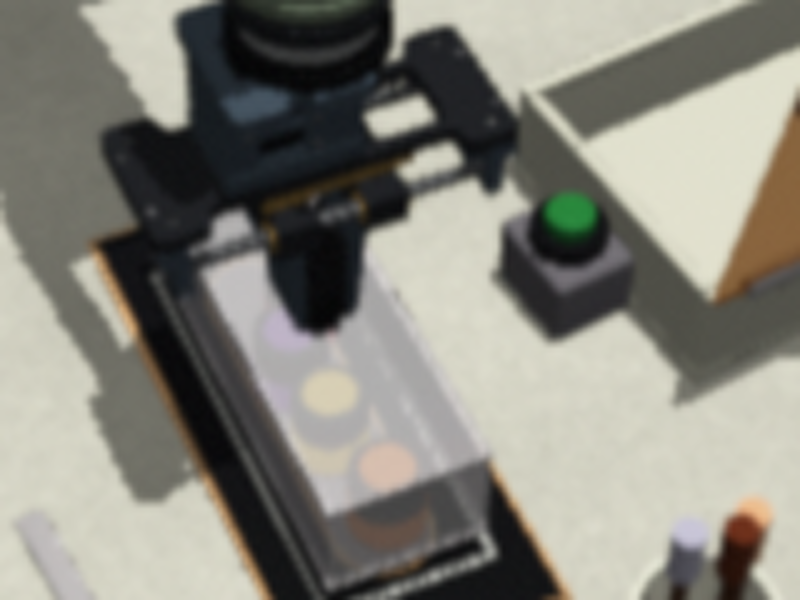

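```bash
python3 -m creep '0 0 1.2 0 0 0 1; 0 0 1.5 0 0 0 1; 0 0 1.5 0 0 0 1; 0 0 1.5 0 0 0 1; 0 0 1.5 0 0 0 1; 0 0 1 0 0 0 1; -0.1 -1 0 0 0 0 1; -0.2 -2 0 0 0 0 1; -0.25 -2.2 0 0 0 0 1; -0.25 -2.2 0 0 0 0 1; -0.25 -2.2 0 0 0 0 1; -0.25 -2.2 0 0 0 0 1'; python3 -c "
from h import *
to(486,-317,120,83.3)"
```

```text
time_s: 14.33
ee_pos: [502.5, -157.5, 184.7]
ee_rot: [179.7, 0.1, 83.8]
force: [-0.2, -0.0, -2.7]
gripper_width: 15.6
cm [ -1.65 -15.95  -6.47] rad [ 0.003  0.004 -0.008] pos [ 502.5 -157.5  184.7] rot [1.797e+02 1.000e-01 8.380e+01] F [-0.2 -0.  -2.7] w 15.6 t 14.33
```

```bash
python3 -m creep '-0.2 -2.2 0 0 0 0 1; -0.2 -2.2 0 0 0 0 1; -0.2 -2.2 0 0 0 0 1; -0.2 -2.2 0 0 0 0 1; -0.2 -2.2 0 0 0 -0.004 1; -0.2 -2 -1 0 0 0 1; 0 -1 -1.5 0 0 0 1; 0 0 -1.5 0 0 0 1; 0 0 -1 0 0 0 1; 0 0 0 0 0 0 1; 0 0 0 0 0 0 1'; python3 -c "
from h import *
to(486,-317,76,83.3)"
```

```text
time_s: 15.25
ee_pos: [480.2, -317.0, 127.1]
ee_rot: [-179.8, 0.3, 83.1]
force: [0.1, 1.1, -2.8]
gripper_width: 15.6
cm [ 0.58  0.   -5.11] rad [ 0.006 -0.004  0.004] pos [ 480.2 -317.   127.1] rot [-179.8    0.3   83.1] F [ 0.1  1.1 -2.8] w 15.6 t 15.25
```

```bash
python3 -m creep '0.25 0 -0.8 0.003 -0.002 0.002 1; 0.2 0 -1 0.003 -0.002 0 1; 0 0 -1 0 0 0 1; 0 0 -0.8 0 0 0 1; 0 0 -0.4 0 0 0 1; 0 0 0 0 0 0 1; 0 0 0 0 0 0 1'; python3 -c "
from h import *
to(486,-317,76,83.3)
g=vision.grab_frame('scene'); save(g,'scg7',4,(120,150,320,290))"
```

```text
time_s: 15.83
ee_pos: [485.4, -316.9, 84.0]
ee_rot: [179.9, -0.0, 83.3]
force: [0.7, -0.5, -3.0]
gripper_width: 15.8
cm [ 0.06 -0.01 -0.8 ] rad [-0.     0.001  0.   ] pos [ 485.4 -316.9   84. ] rot [179.9  -0.   83.3] F [ 0.7 -0.5 -3. ] w 15.8 t 15.83
```

View pics/scg7.png

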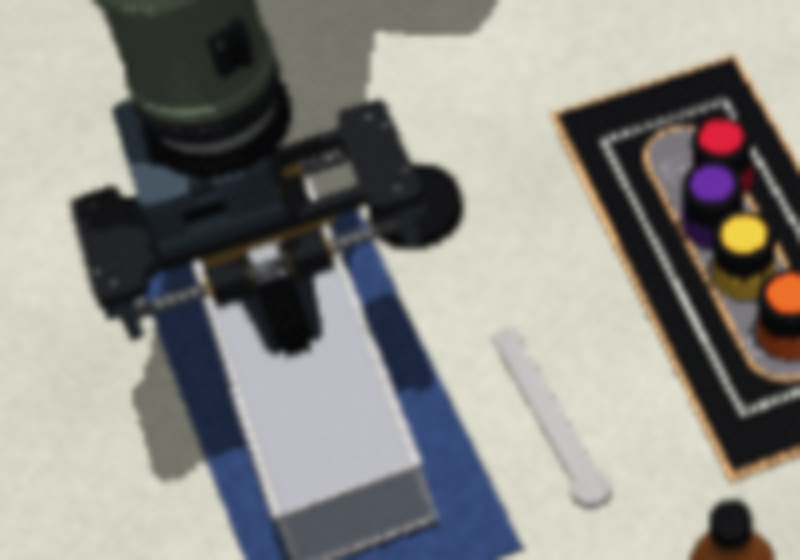

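```bash
python3 -m creep '0 0 -0.4 0 0 0 1; 0 0 -0.3 0 0 0 1; 0 0 -0.1 0 0 0 1; 0 0 0 0 0 0 1'; python3 -c "
from h import *
to(486,-317,76,83.3)"
```

```text
time_s: 16.22
ee_pos: [486.3, -317.3, 76.6]
ee_rot: [179.8, 0.1, 83.3]
force: [0.2, -0.6, -2.4]
gripper_width: 15.7
cm [-0.03  0.03 -0.06] rad [0.002 0.004 0.   ] pos [ 486.3 -317.3   76.6] rot [1.798e+02 1.000e-01 8.330e+01] F [ 0.2 -0.6 -2.4] w 15.7 t 16.22
```

```bash
python3 -m creep '0 0 -0.2 0 0 0 1; 0 0 0 0 0 0 1; 0 0 0 0 0 0 1'; python3 -c "
from h import *
to(486,-317,76,83.3)"
```

```text
time_s: 16.47
ee_pos: [486.9, -317.6, 77.9]
ee_rot: [179.6, 0.1, 83.3]
force: [0.4, 0.6, -2.8]
gripper_width: 15.7
cm [-0.09  0.06 -0.19] rad [0.003 0.006 0.   ] pos [ 486.9 -317.6   77.9] rot [1.796e+02 1.000e-01 8.330e+01] F [ 0.4  0.6 -2.8] w 15.7 t 16.47
```

```bash
python3 -m creep '0 0 -0.3 0 0.004 0 1; 0 0 -0.2 0 0 0 1; 0 0 -0.1 0 0 0 1'; python3 -c "
from h import *
to(486,-317,76,83.3)"
```

```text
time_s: 16.72
ee_pos: [487.2, -318.0, 76.5]
ee_rot: [179.7, 0.2, 83.3]
force: [-0.7, 0.7, 0.3]
gripper_width: 15.6
cm [-0.12  0.1  -0.05] rad [0.005 0.004 0.001] pos [ 487.2 -318.    76.5] rot [179.7   0.2  83.3] F [-0.7  0.7  0.3] w 15.6 t 16.72
```

Contact (the weight is off the tool). Release and rise.

```bash
python3 -m creep '0 0 0 0 0 0 0.3; 0 0 0 0 0 0 0.2; 0 0 0 0 0 0 0.2; 0 0 0 0 0 0 0.2; 0 0 0.6 0 0 0 0.2; 0 0 1.5 0 0 0 0.2; 0 0 2 0 0 0 0.2; 0 0 2 0 0 0 0.2; 0 0 2 0 0 0 0.2; 0 1 0.5 0 0 0 0; 0.2 2 0 0 0 0 -0.3; 0.2 2 0 0 0 0 -0.5'; python3 -c "
from h import *
to(600,-42,110,83.3)
f=vision.grab_frame('top'); save(f,'top8',5,(280,140,440,260)); save(f,'top8b',4,(370,140,530,290))
g=vision.grab_frame('scene'); save(g,'sc8',5,(240,150,400,270))"
```

```text
time_s: 17.72
ee_pos: [491.8, -269.4, 166.3]
ee_rot: [179.6, 0.3, 83.0]
force: [-0.8, 1.1, 0.6]
gripper_width: 53.6
cm [10.82 22.74 -5.63] rad [0.007 0.006 0.006] pos [ 491.8 -269.4  166.3] rot [179.6   0.3  83. ] F [-0.8  1.1  0.6] w 53.6 t 17.72
```

View pics/top8.png

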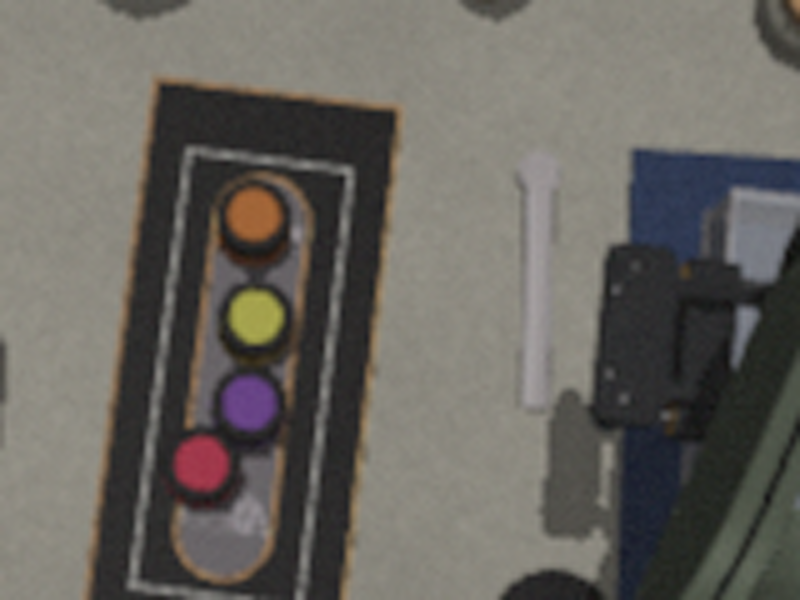

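View pics/top8b.png

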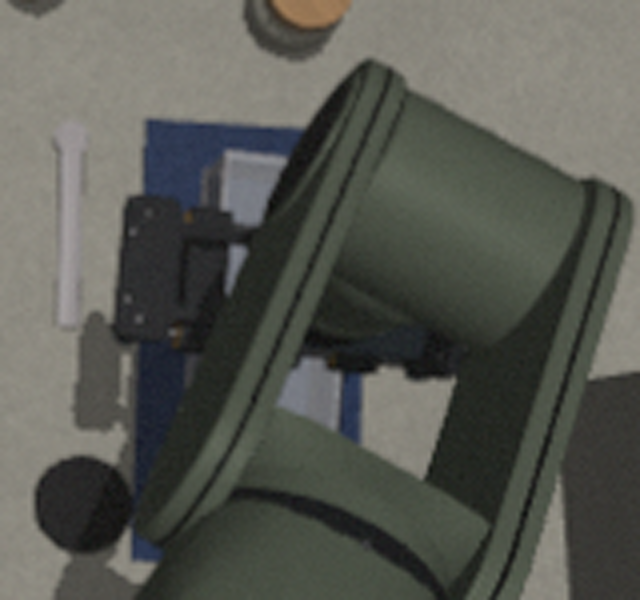

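View pics/sc8.png

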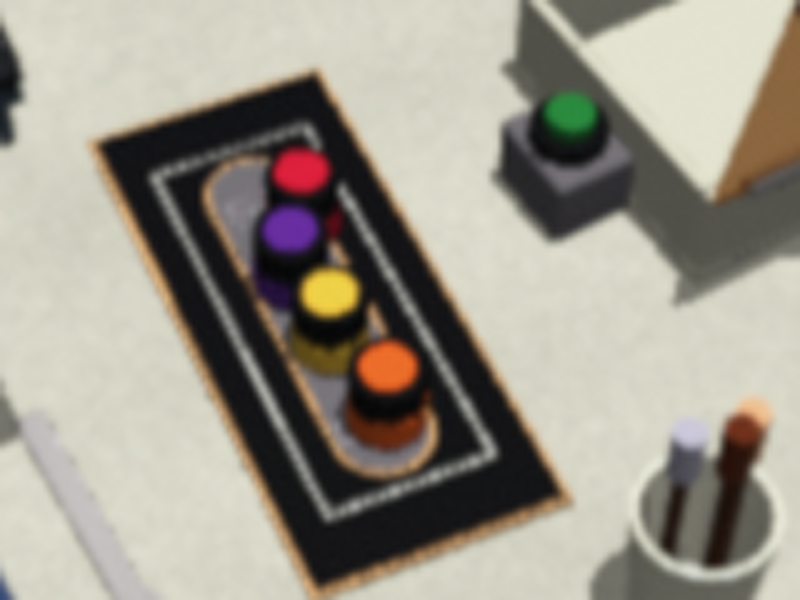

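```bash
cat >> h.py <<'E'
def pots(names=("top","scene")):
    out={}
    rng={"o":((5,150,120),(14,255,255)),"r":((170,140,100),(180,255,255)),"p":((118,90,60),(150,255,255)),"y":((22,110,110),(35,255,255))}
    for n in names:
        F=vision.grab_frame(n); hsv=cv2.cvtColor(F["img"],cv2.COLOR_RGB2HSV)
        for k,(lo,hi) in rng.items():
            m=cv2.inRange(hsv,lo,hi); c,l,st,ce=cv2.connectedComponentsWithStats(m)
            for i in range(1,c):
                if 40<st[i,4]<220:
                    w=onz(F,ce[i],51); 
                    if 340<w[0]<700 and -130<w[1]<70: print(n,k,ce[i].round(1),st[i,2:5],w.round(1)[:2])
E
python3 -c "
from h import *
pots()"
```

```text
top o [330.3 182.5] [10 10 80] [595.6 -41.2]
top r [319.8 232.2] [11 11 95] [464.1 -13.5]
top p [329.4 220. ] [ 12  11 101] [495.8 -38.4]
top y [330.7 202.9] [11 11 92] [541. -42.]
scene o [317.  222.8] [13 10 93] [593.8 -39.7]
scene r [299.9 183.8] [11  9 82] [462.9 -12.2]
scene p [297.5 195.4] [12 10 98] [493.9 -37.2]
scene y [305.6 208.1] [12 10 92] [540.1 -40.5]
```

```bash
python3 -m creep '-0.27 2.2 0 0 0 -0.055 -0.5; -0.27 2.4 0 0 0 -0.055 -0.5; -0.27 2.4 0 0 0 -0.055 -0.5; -0.27 2.4 0 0 0 -0.055 -0.5; -0.27 2.4 -0.5 0 0 -0.055 -0.5; -0.27 2.4 -1 0 0 -0.055 -0.5; -0.27 2.4 -1 0 0 -0.055 -0.5; -0.27 2.4 -1 0 0 -0.055 -0.5; -0.27 2.2 -1 0 0 -0.055 -0.5; -0.2 1.2 -0.5 0 0 -0.04 -0.5; 0 0 0 0 0 0 -0.5; 0 0 0 0 0 0 -0.5'; python3 -c "
from h import *
to(463.5,-12.9,70,51)"
```

```text
time_s: 18.92
ee_pos: [463.3, -45.1, 108.9]
ee_rot: [179.8, 0.8, 50.5]
force: [-0.0, 0.5, 0.1]
gripper_width: 68.4
cm [ 0.02  3.22 -3.89] rad [ 0.013 -0.006  0.009] pos [463.3 -45.1 108.9] rot [179.8   0.8  50.5] F [-0.   0.5  0.1] w 68.4 t 18.92
```

```bash
python3 -m creep '0 1 0 0.006 -0.003 0.005 -0.4; 0 1.2 -0.8 0.006 -0.003 0 -0.4; 0 0.6 -1 0 0 0 -0.4; 0 0 -0.8 0 0 0 -0.4; 0 0 0 0 0 0 -0.4; 0 0 0 0 0 0 -0.4'; python3 -c "
from h import *
to(463.5,-12.9,16,51); pots()"
```

```text
time_s: 19.42
ee_pos: [466.0, -17.9, 81.9]
ee_rot: [179.8, -0.2, 50.7]
force: [-0.1, -0.4, -0.2]
gripper_width: 64.1
cm [-0.25  0.5  -6.59] rad [-0.     0.005  0.006] pos [466.  -17.9  81.9] rot [179.8  -0.2  50.7] F [-0.1 -0.4 -0.2] w 64.1 t 19.42
top o [330.4 182.5] [10 10 78] [595.5 -41.4]
scene o [317.  222.8] [13 10 93] [593.8 -39.7]
scene r [300.4 183.9] [10  8 60] [464.1 -11.3]
scene p [297.5 195.8] [12  9 89] [494.9 -37.7]
scene y [305.5 208.1] [12 10 93] [539.8 -40.6]
```

```bash
python3 -m creep '-0.2 0.4 -1 0 0.004 0.005 -0.4; 0 0.1 -1.2 0 0 0 -0.4; 0 0 -1.2 0 0 0 -0.4; 0 0 -0.4 0 0 0 -0.4; 0 0 0 0 0 0 -0.4'; python3 -c "
from h import *
to(463.5,-12.9,17,51); g=vision.grab_frame('scene'); save(g,'sc9',5,(240,110,400,230))"
```

```text
time_s: 19.93
ee_pos: [465.2, -13.2, 43.0]
ee_rot: [179.7, -0.2, 50.9]
force: [-0.2, 0.2, -0.5]
gripper_width: 64.1
cm [-0.17  0.03 -2.6 ] rad [0.    0.006 0.002] pos [465.2 -13.2  43. ] rot [179.7  -0.2  50.9] F [-0.2  0.2 -0.5] w 64.1 t 19.93
```

View pics/sc9.png

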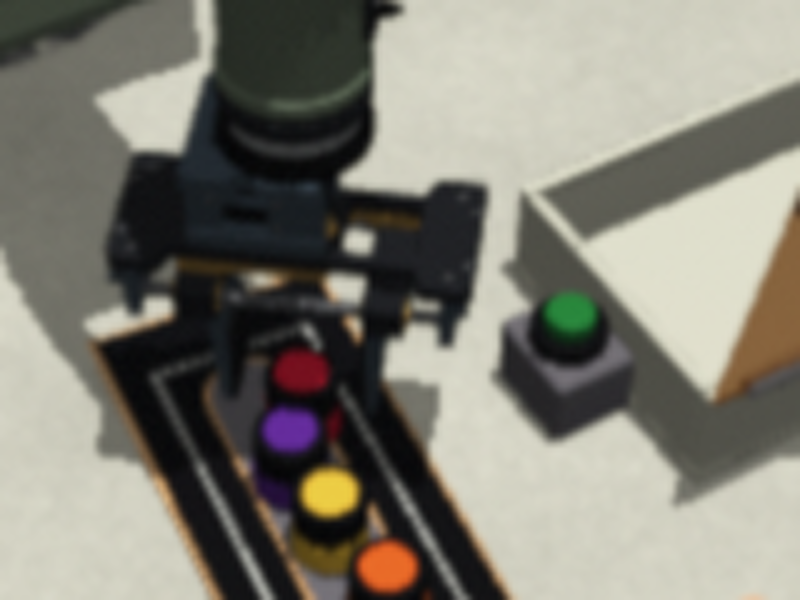

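Well straddled over red. Down and grip.

```bash
python3 -m creep '-0.1 0 -0.9 0 0.004 0 -0.4; 0 0 -1 0 0 0 -0.4; 0 0 -0.6 0 0 0 -0.4; 0 0 0 0 0 0 -0.4; 0 0 0 0 0 0 0.5; 0 0 0 0 0 0 0.5; 0 0 0 0 0 0 0.5; 0 0 0 0 0 0 0.5; 0 0 0 0 0 0 0.5' 15; python3 -c "
from h import *
to(463.5,-12.9,17,51)"
```

```text
time_s: 20.73
ee_pos: [466.2, -13.3, 18.6]
ee_rot: [179.7, -0.2, 50.9]
force: [-0.3, 0.1, -0.4]
gripper_width: 39.9
cm [-0.27  0.04 -0.16] rad [0.    0.007 0.002] pos [466.2 -13.3  18.6] rot [179.7  -0.2  50.9] F [-0.3  0.1 -0.4] w 39.9 t 20.73
```

```bash
python3 -m creep '0 0 1 0 0 0 0.5; 0 0 2.2 0 0 0 0.5; 0 0 2.6 0 0 0 0.5; 0 0 2.6 0 0 0 0.5; 0.3 0.5 2 0 0 0.05 0.5; 0.6 2 1 0 0 0.07 0.5; 0.7 2.6 0 0 0 0.07 0.5; 0.8 2.8 0 0 0 0.07 0.5; 0.8 2.8 0 0 0 0.07 0.5; 0.8 2.8 0 0 0 0.07 0.5; 0.8 2.8 0 0 0 0.07 0.5; 0.8 2.8 0 0 0 0.07 0.5'; python3 -c "
from h import *
to(533,231,140,86)"
```

```text
time_s: 21.73
ee_pos: [520.5, 181.1, 141.4]
ee_rot: [179.4, -0.1, 82.7]
force: [0.8, 0.2, -1.2]
gripper_width: 39.5
cm [ 1.25  4.99 -0.14] rad [-0.001  0.01   0.057] pos [520.5 181.1 141.4] rot [ 1.794e+02 -1.000e-01  8.270e+01] F [ 0.8  0.2 -1.2] w 39.5 t 21.73
```

```bash
python3 -m creep '0.4 2 0 0 0.005 0.02 0.5; 0.3 1.2 0 0 0.004 0 0.5; 0 0.3 -1 0 0 0 0.5; 0 0 -1.5 0 0 0 0.5; 0 0 -1.5 0 0 0 0.5; 0 0 -0.5 0 0 0 0.5; 0 0 0 0 0 0 0.5; 0 0 0 0 0 0 0.5'; python3 -c "
from h import *
to(533,231,21,86); g=vision.grab_frame('scene'); save(g,'sc10',4,(330,80,490,210)); f=vision.grab_frame('top'); save(f,'top10',4,(130,150,290,270))"
```

```text
time_s: 22.4
ee_pos: [527.0, 220.0, 92.5]
ee_rot: [180.0, -0.0, 84.2]
force: [-0.3, -0.5, -0.5]
gripper_width: 39.6
cm [ 0.6   1.1  -7.15] rad [-0.     0.     0.032] pos [527.  220.   92.5] rot [180.   -0.   84.2] F [-0.3 -0.5 -0.5] w 39.6 t 22.4
```

View pics/sc10.png

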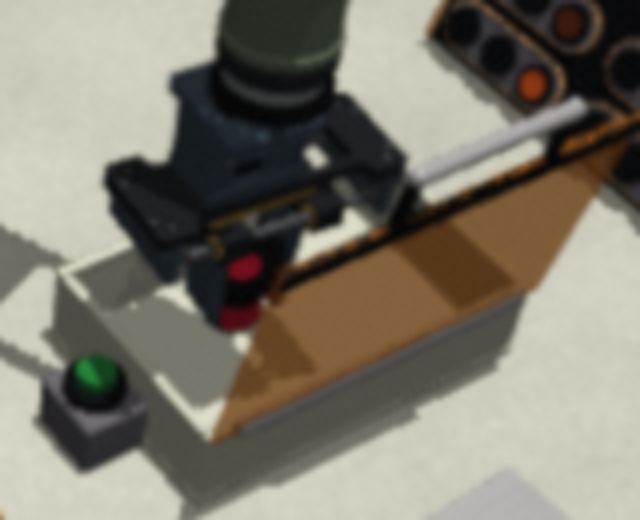

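View pics/top10.png

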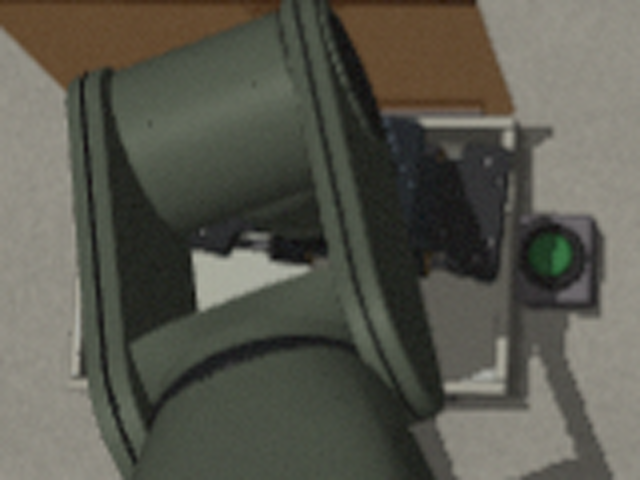

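```bash
python3 -m creep '0 0.8 -0.6 0 0 0.02 0.5; 0 0.2 -1.4 0 0 0 0.5; 0 0 -1.5 0 0 0 0.5; 0 0 -1.5 0 0 0 0.5; 0 0 -0.9 0 0 0 0.5; 0 0 -0.3 0 0 0 0.5; 0 0 0 0 0 0 0.5'; python3 -c "
from h import *
to(527,231,21,86)"
```

```text
time_s: 23.08
ee_pos: [531.5, 233.7, 32.9]
ee_rot: [179.3, -0.4, 85.5]
force: [-0.7, -0.0, -0.4]
gripper_width: 39.6
cm [-0.45 -0.27 -1.19] rad [-0.007  0.013  0.008] pos [531.5 233.7  32.9] rot [179.3  -0.4  85.5] F [-0.7 -0.  -0.4] w 39.6 t 23.08
```

```bash
python3 -m creep '-0.2 0 -0.6 -0.004 0.008 0 0.5; 0 0 -0.4 0 0 0 0.5; 0 0 -0.1 0 0 0 0.5; 0 0 0 0 0 0 0.5; 0 0 0 0 0 0 0.5'; python3 -c "
from h import *
to(527,231,21,86)"
```

```text
time_s: 23.5
ee_pos: [531.0, 234.7, 23.0]
ee_rot: [179.5, -0.3, 85.5]
force: [0.7, 0.9, -0.3]
gripper_width: 39.4
cm [-0.4  -0.37 -0.2 ] rad [-0.004  0.008  0.008] pos [531.  234.7  23. ] rot [179.5  -0.3  85.5] F [ 0.7  0.9 -0.3] w 39.4 t 23.5
```

```bash
python3 -m creep '0 0 -0.15 0 0 0 0.5; 0 0 0 0 0 0 -0.35; 0 0 0 0 0 0 -0.35; 0 0 0 0 0 0 -0.35; 0 0 0.8 0 0 0 -0.35; 0 0 2 0 0 0 -0.35; 0 0 2.5 0 0 0 -0.35; 0 0 2.5 0 0 0 -0.35; 0 -1 2 0 0 0 -0.35; 0 -2.5 0.5 0 0 0 -0.35; -0.2 -3 0 0 0 0 -0.35; -0.4 -3 0 0 0 0 -0.35'; python3 -c "
from h import *
to(495,-37.8,80,83); g=vision.grab_frame('scene'); save(g,'sc11',4,(320,80,480,210))"
```

```text
time_s: 24.5
ee_pos: [526.9, 142.2, 135.4]
ee_rot: [179.0, -0.5, 86.0]
force: [1.0, -0.2, -0.8]
gripper_width: 61.6
cm [ -3.19 -18.    -5.54] rad [-0.008  0.017 -0.052] pos [526.9 142.2 135.4] rot [179.   -0.5  86. ] F [ 1.  -0.2 -0.8] w 61.6 t 24.5
```

View pics/sc11.png

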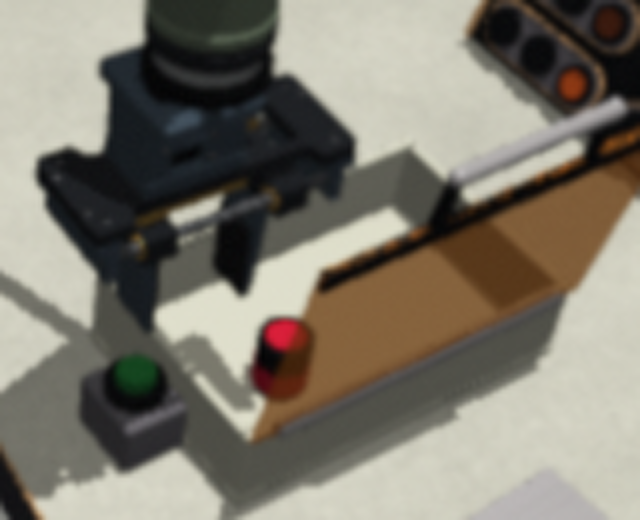

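```bash
python3 -m creep '-0.4 -2.6 0 -0.004 0.008 -0.02 -0.35; -0.4 -2.6 0 0 0.004 -0.02 -0.35; -0.4 -2.6 0 0 0 -0.01 -0.35; -0.4 -2.6 0 0 0 0 -0.35; -0.4 -2.6 0 0 0 0 -0.35; -0.3 -2 -1 0 0 0 -0.35; 0 -1 -1.5 0 0 0 -0.35; 0 0 -1 0 0 0 -0.35; 0 0 0 0 0 0 -0.35; 0 0 0 0 0 0 -0.35'; python3 -c "
from h import *
to(495,-37.8,70,83);pots()"
```

```text
time_s: 25.38
ee_pos: [502.4, -31.3, 107.6]
ee_rot: [179.1, -0.1, 82.5]
force: [-0.4, 0.9, 0.3]
gripper_width: 61.7
cm [-0.74 -0.65 -3.76] rad [0.    0.015 0.008] pos [502.4 -31.3 107.6] rot [ 1.791e+02 -1.000e-01  8.250e+01] F [-0.4  0.9  0.3] w 61.7 t 25.38
scene o [317.  222.8] [13 10 93] [593.8 -39.7]
scene p [297.6 195.5] [10  8 67] [494.4 -37.1]
scene y [305.6 208.1] [12 10 92] [540.1 -40.5]
```

```bash
python3 -m creep '-0.35 -0.3 -1 0 0.007 0.004 -0.35; -0.35 -0.3 -1.4 0 0.007 0.004 -0.35; 0 0 -1.5 0 0 0 -0.35; 0 0 -1.5 0 0 0 -0.35; 0 0 -0.8 0 0 0 -0.35; 0 0 0 0 0 0 -0.35'; python3 -c "
from h import *
to(495,-37.8,17,83)"
```

```text
time_s: 25.98
ee_pos: [497.4, -33.9, 44.7]
ee_rot: [179.6, -0.0, 83.5]
force: [0.4, -0.0, 0.5]
gripper_width: 61.2
cm [-0.24 -0.39 -2.77] rad [ 0.     0.007 -0.009] pos [497.4 -33.9  44.7] rot [179.6  -0.   83.5] F [ 0.4 -0.   0.5] w 61.2 t 25.98
```

```bash
python3 -m creep '-0.2 -0.3 -0.8 0 0.004 -0.004 -0.35; 0 0 -1 0 0 0 -0.35; 0 0 -0.6 0 0 0 -0.35; 0 0 -0.2 0 0 0 -0.35; 0 0 0 0 0 0 0.5; 0 0 0 0 0 0 0.5; 0 0 0 0 0 0 0.5; 0 0 0 0 0 0 0.5; 0 0 0 0 0 0 0.5' 15; python3 -c "
from h import *
to(495,-37.8,17,83)"
```

```text
time_s: 26.73
ee_pos: [497.4, -36.9, 19.3]
ee_rot: [179.6, 0.0, 83.4]
force: [0.0, -0.3, -0.5]
gripper_width: 39.7
cm [-0.24 -0.09 -0.23] rad [ 0.001  0.007 -0.007] pos [497.4 -36.9  19.3] rot [179.6   0.   83.4] F [ 0.  -0.3 -0.5] w 39.7 t 26.73
```

```bash
python3 -m creep '0 0 1 0 0 0 0.5; 0 0 2.2 0 0 0 0.5; 0 0 2.6 0 0 0 0.5; 0 0 2.6 0 0 0 0.5; 0.1 0.7 2 0 0 0 0.5; 0.2 2 1 0 0 0 0.5; 0.3 3 0 0 0 0.005 0.5; 0.3 3.2 0 0 0 0.005 0.5; 0.3 3.2 0 0 0 0.005 0.5; 0.3 3.2 0 0 0 0.005 0.5; 0.3 3.2 0 0 0 0.005 0.5; 0.3 3.2 0 0 0 0.005 0.5'; python3 -c "
from h import *
to(528,341,140,86)"
```

```text
time_s: 27.73
ee_pos: [517.5, 183.4, 150.8]
ee_rot: [179.0, -0.1, 84.6]
force: [-0.3, -0.1, -1.0]
gripper_width: 39.6
cm [ 1.05 15.76 -1.08] rad [0.    0.018 0.025] pos [517.5 183.4 150.8] rot [ 1.79e+02 -1.00e-01  8.46e+01] F [-0.3 -0.1 -1. ] w 39.6 t 27.73
```

```bash
python3 -m creep '0.2 3 0 0 0.008 0.01 0.5; 0.2 3 0 0 0.008 0.01 0.5; 0.2 3 0 0 0 0 0.5; 0.2 2.6 -0.5 0 0 0 0.5; 0.1 1.6 -1.2 0 0 0 0.5; 0 0.6 -1.5 0 0 0 0.5; 0 0 -1.5 0 0 0 0.5; 0 0 -1.5 0 0 0 0.5; 0 0 -1 0 0 0 0.5; 0 0 0 0 0 0 0.5; 0 0 0 0 0 0 0.5'; python3 -c "
from h import *
to(528,341,22,86); g=vision.grab_frame('scene'); save(g,'sc12',4,(330,50,490,180))"
```

```text
time_s: 28.65
ee_pos: [524.7, 335.3, 81.4]
ee_rot: [179.6, -0.2, 86.3]
force: [1.2, 0.4, -1.1]
gripper_width: 39.8
cm [ 0.33  0.57 -5.94] rad [-0.003  0.008 -0.005] pos [524.7 335.3  81.4] rot [179.6  -0.2  86.3] F [ 1.2  0.4 -1.1] w 39.8 t 28.65
```

View pics/sc12.png

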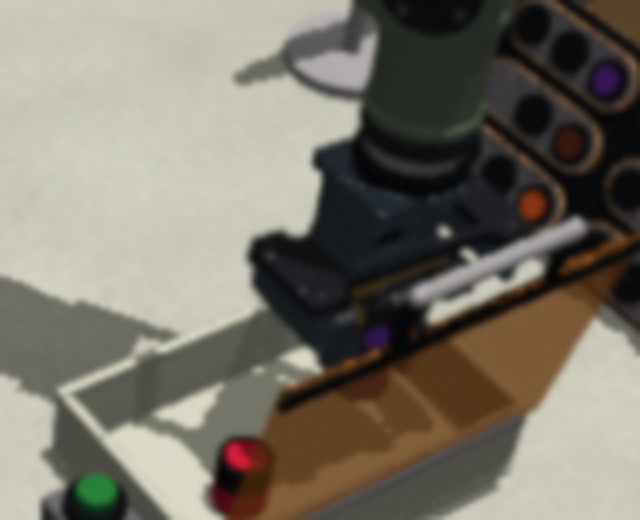

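```bash
python3 -m creep '0 0 -1 0 0.005 0 0.5; 0 0 -1.5 0 0 0 0.5; 0 0 -1.3 0 0 0 0.5; 0 0 -0.8 0 0 0 0.5; 0 0 -0.3 0 0 0 0.5; 0 0 0 0 0 0 0.5; 0 0 0 0 0 0 0.5'; python3 -c "
from h import *
to(528,341,22.3,86)"
```

```text
time_s: 29.28
ee_pos: [528.2, 335.1, 34.0]
ee_rot: [179.5, -0.5, 86.1]
force: [-0.3, -0.4, -1.1]
gripper_width: 39.8
cm [-0.02  0.59 -1.17] rad [-0.008  0.01  -0.002] pos [528.2 335.1  34. ] rot [179.5  -0.5  86.1] F [-0.3 -0.4 -1.1] w 39.8 t 29.28
```

```bash
python3 -m creep '0 0 -0.6 -0.004 0.005 0 0.5; 0 0 -0.4 0 0 0 0.5; 0 0 -0.15 0 0 0 0.5; 0 0 0 0 0 0 0.5; 0 0 0 0 0 0 0.5'; python3 -c "
from h import *
to(528,341,22.3,86)"
```

```text
time_s: 29.7
ee_pos: [529.5, 335.9, 23.4]
ee_rot: [179.6, -0.4, 86.1]
force: [-0.2, -0.5, -1.3]
gripper_width: 39.6
cm [-0.15  0.51 -0.11] rad [-0.006  0.008 -0.002] pos [529.5 335.9  23.4] rot [179.6  -0.4  86.1] F [-0.2 -0.5 -1.3] w 39.6 t 29.7
```

```bash
python3 -m creep '0 0 -0.15 0 0 0 0.5; 0 0 0 0 0 0 -0.35; 0 0 0 0 0 0 -0.35; 0 0 0 0 0 0 -0.35; 0 0 0.8 0 0 0 -0.35; 0 0 2 0 0 0 -0.35; 0 0 2.5 0 0 0 -0.35; 0 0 2.5 0 0 0 -0.35; 0 -1 2 0 0 0 -0.35; 0 -2.5 0.8 0 0 0 -0.35; 0 -3.2 0 0 0 0 -0.35; 0 -3.2 0 0 0 0 -0.35'; python3 -m creep '0 -3.2 0 0 0.005 -0.01 -0.35; 0 -3.2 0 0 0.005 -0.01 -0.35; 0 -3.2 0 0 0 -0.01 -0.35; 0 -3.2 0 0 0 -0.01 -0.35; 0 -3.2 0 0 0 0 -0.35; 0.1 -3.2 0 0 0 0 -0.35'; python3 -c "
from h import *
to(540.3,-41,80,83); g=vision.grab_frame('scene'); save(g,'sc13',4,(320,70,480,200))"
```

```text
time_s: 30.7
ee_pos: [530.2, 240.3, 138.2]
ee_rot: [179.2, -0.7, 86.6]
force: [0.6, -0.0, -0.3]
gripper_width: 61.6
time_s: 31.2
ee_pos: [531.3, 40.7, 145.3]
ee_rot: [179.2, -0.8, 84.4]
force: [0.4, -0.2, 0.6]
gripper_width: 61.9
cm [ 0.9  -8.17 -6.53] rad [-0.013  0.016 -0.024] pos [531.3  40.7 145.3] rot [179.2  -0.8  84.4] F [ 0.4 -0.2  0.6] w 61.9 t 31.2
```

View pics/sc13.png

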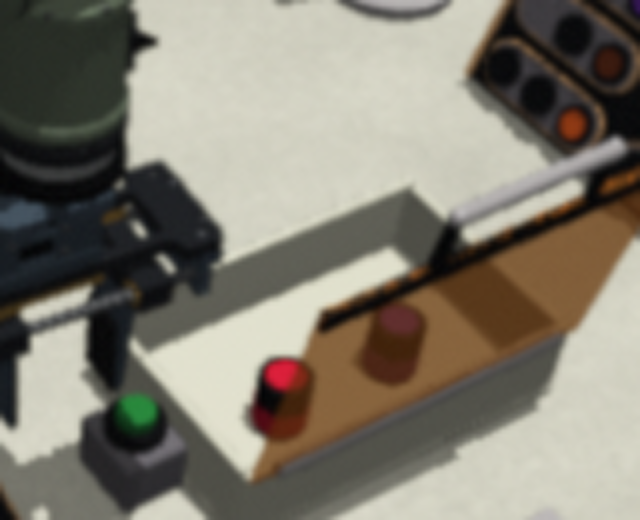

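Both pots stand in the box (red at ~(285,375), purple behind the amber at ~(395,325)). Next: yellow.

```bash
python3 -m creep '0.2 -2.4 0 -0.006 0.008 -0.01 -0.35; 0.2 -2.2 -0.8 -0.006 0.006 -0.01 -0.35; 0.1 -1 -1.4 0 0 0 -0.35; 0 -0.3 -1.4 0 0 0 -0.35; 0 0 -0.8 0 0 0 -0.35; 0 0 0 0 0 0 -0.35; 0 0 0 0 0 0 -0.35'; python3 -c "
from h import *
to(540.3,-41,60,83); pots()"
```

```text
time_s: 31.83
ee_pos: [538.6, -29.9, 106.4]
ee_rot: [179.3, 0.2, 82.6]
force: [0.0, 0.4, 0.2]
gripper_width: 61.4
cm [ 0.17 -1.11 -4.64] rad [0.005 0.012 0.007] pos [538.6 -29.9 106.4] rot [179.3   0.2  82.6] F [0.  0.4 0.2] w 61.4 t 31.83
scene o [317.  222.8] [13 10 93] [593.8 -39.7]
scene y [305.6 208.4] [10  8 64] [540.9 -40.9]
```

```bash
python3 -m creep '0 -0.6 -0.8 0.003 0.006 0.004 -0.35; 0 -0.5 -1.4 0 0.004 0 -0.35; 0 0 -1.5 0 0 0 -0.35; 0 0 -1.5 0 0 0 -0.35; 0 0 -0.8 0 0 0 -0.35; 0 0 0 0 0 0 -0.35'; python3 -c "
from h import *
to(540.3,-41,17,83)"
```

```text
time_s: 32.43
ee_pos: [542.0, -40.3, 47.2]
ee_rot: [179.4, 0.1, 83.2]
force: [0.2, -0.2, -0.0]
gripper_width: 61.3
cm [-0.17 -0.07 -3.02] rad [ 0.002  0.011 -0.004] pos [542.  -40.3  47.2] rot [1.794e+02 1.000e-01 8.320e+01] F [ 0.2 -0.2 -0. ] w 61.3 t 32.43
```

```bash
python3 -m creep '-0.2 -0.1 -0.9 0 0.008 0 -0.35; 0 0 -1.1 0 0 0 -0.35; 0 0 -0.7 0 0 0 -0.35; 0 0 -0.2 0 0 0 -0.35; 0 0 0 0 0 0 0.5; 0 0 0 0 0 0 0.5; 0 0 0 0 0 0 0.5; 0 0 0 0 0 0 0.5; 0 0 0 0 0 0 0.5' 15; python3 -c "
from h import *
to(540.3,-41,17,83)"
```

```text
time_s: 33.18
ee_pos: [542.5, -41.6, 19.0]
ee_rot: [179.6, 0.1, 83.3]
force: [0.1, 0.1, -0.4]
gripper_width: 39.6
cm [-0.22  0.06 -0.2 ] rad [ 0.003  0.007 -0.006] pos [542.5 -41.6  19. ] rot [1.796e+02 1.000e-01 8.330e+01] F [ 0.1  0.1 -0.4] w 39.6 t 33.18
```

```bash
python3 -m creep '0 0 1 0 0 0 0.5; 0 0 2.2 0 0 0 0.5; 0 0 2.6 0 0 0 0.5; 0 0 2.6 0 0 0 0.5; -0.1 0.7 2 0 0 0 0.5; -0.3 2 1 0 0 0 0.5; -0.6 3 0 0 0 0.005 0.5; -0.7 3.2 0 0 0.004 0.005 0.5; -0.7 3.2 0 0 0.004 0.005 0.5; -0.7 3.2 0 0 0.004 0.005 0.5; -0.7 3.2 0 0 0 0.005 0.5; -0.7 3.2 0 0 0 0.005 0.5'; python3 -m creep '-0.6 3 0 0 0 0.01 0.5; -0.6 3 0 0 0 0.01 0.5; -0.5 3 0 0 0 0 0.5; -0.4 2.4 -0.5 0 0 0 0.5; -0.2 1.4 -1.2 0 0 0 0.5; 0 0.6 -1.5 0 0 0 0.5; 0 0 -1.5 0 0 0 0.5; 0 0 -1.5 0 0 0 0.5; 0 0 -0.8 0 0 0 0.5; 0 0 0 0 0 0 0.5; 0 0 0 0 0 0 0.5';  python3 -c "
from h import *
to(473,341,22,86); g=vision.grab_frame('scene'); save(g,'sc14',4,(330,50,490,180))"
```

```text
time_s: 34.18
ee_pos: [496.8, 178.0, 150.5]
ee_rot: [179.5, 0.1, 84.5]
force: [0.9, 1.0, -1.6]
gripper_width: 39.7
time_s: 35.1
ee_pos: [470.0, 328.3, 89.9]
ee_rot: [178.8, -0.5, 86.3]
force: [0.2, -0.3, -0.5]
gripper_width: 39.6
cm [ 0.3   1.27 -6.79] rad [-0.008  0.021 -0.005] pos [470.  328.3  89.9] rot [178.8  -0.5  86.3] F [ 0.2 -0.3 -0.5] w 39.6 t 35.1
```

View pics/sc14.png

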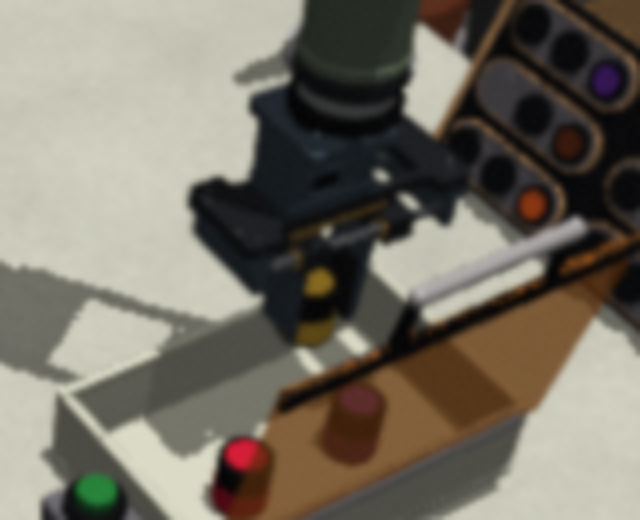

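```bash
python3 -m creep '0.15 0.6 -0.8 -0.004 0.011 0 0.5; 0.1 0.3 -1.4 -0.004 0.008 0 0.5; 0 0 -1.5 0 0 0 0.5; 0 0 -1.2 0 0 0 0.5; 0 0 -0.8 0 0 0 0.5; 0 0 -0.3 0 0 0 0.5; 0 0 0 0 0 0 0.5; 0 0 0 0 0 0 0.5'; python3 -c "
from h import *
to(473,341,22,86)"
```

```text
time_s: 35.82
ee_pos: [476.6, 340.2, 27.7]
ee_rot: [179.7, -0.2, 86.2]
force: [-0.5, -0.4, -0.9]
gripper_width: 39.6
cm [-0.36  0.08 -0.57] rad [-0.004  0.006 -0.003] pos [476.6 340.2  27.7] rot [179.7  -0.2  86.2] F [-0.5 -0.4 -0.9] w 39.6 t 35.82
```

```bash
python3 -m creep '-0.1 0 -0.4 -0.004 0.005 0 0.5; 0 0 -0.2 0 0 0 0.5; 0 0 0 0 0 0 0.5; 0 0 0 0 0 0 0.5'; python3 -c "
from h import *
to(473,341,22,86)"
```

```text
time_s: 36.15
ee_pos: [476.6, 340.9, 22.6]
ee_rot: [179.8, -0.1, 86.2]
force: [-0.6, 0.9, -0.3]
gripper_width: 39.8
cm [-0.36  0.01 -0.06] rad [-0.001  0.003 -0.003] pos [476.6 340.9  22.6] rot [ 1.798e+02 -1.000e-01  8.620e+01] F [-0.6  0.9 -0.3] w 39.8 t 36.15
```

```bash
python3 -m creep '0 0 -0.1 0 0 0 0.5; 0 0 0 0 0 0 -0.35; 0 0 0 0 0 0 -0.35; 0 0 0 0 0 0 -0.35; 0 0 0.8 0 0 0 -0.35; 0 0 2 0 0 0 -0.35; 0 0 2.5 0 0 0 -0.35; 0 0 2.5 0 0 0 -0.35; 0 -1 2 0 0 0 -0.35; 0 -2.5 0.8 0 0 0 -0.35; 0 -3.2 0 0 0 0 -0.35; 0 -3.2 0 0 0 0 -0.35'; python3 -m creep '0 -3.2 0 0 0.005 -0.01 -0.35; 0 -3.2 0 0 0.005 -0.01 -0.35; 0.6 -3.2 0 0 0 -0.01 -0.35; 1.4 -3.2 0 0 0 -0.01 -0.35; 2 -3.2 0 0 0 0 -0.35; 2 -3.2 0 0 0 0 -0.35; 2 -2.8 0 0 0 0 -0.35; 1.6 -2 0 0 0 0 -0.35; 0.8 -1 -1 0 0 0 -0.35; 0 0 -1.2 0 0 0 -0.35; 0 0 0 0 0 0 -0.35'; python3 -c "
from h import *
to(594.7,-40.5,80,83);pots()"
```

```text
time_s: 37.15
ee_pos: [477.8, 245.0, 138.3]
ee_rot: [179.4, -0.4, 86.6]
force: [0.5, 0.0, 0.1]
gripper_width: 61.3
time_s: 38.07
ee_pos: [584.9, -23.3, 126.1]
ee_rot: [179.1, -0.5, 83.9]
force: [-0.1, 0.3, 0.5]
gripper_width: 61.6
cm [ 0.98 -1.72 -4.61] rad [-0.007  0.016 -0.016] pos [584.9 -23.3 126.1] rot [179.1  -0.5  83.9] F [-0.1  0.3  0.5] w 61.6 t 38.07
scene o [317.3 223.3] [12  9 78] [595.6 -40. ]
```

```bash
python3 -m creep '0.5 -0.8 -0.8 -0.004 0.008 -0.008 -0.35; 0.4 -0.8 -1.4 0 0.006 -0.004 -0.35; 0 0 -1.5 0 0 0 -0.35; 0 0 -1.5 0 0 0 -0.35; 0 0 -1.2 0 0 0 -0.35; 0 0 -0.6 0 0 0 -0.35; 0 0 0 0 0 0 -0.35'; python3 -c "
from h import *
to(594.7,-40.5,17,83)"
```

```text
time_s: 38.75
ee_pos: [595.9, -37.6, 53.2]
ee_rot: [179.7, -0.2, 83.6]
force: [-0.4, 1.0, 0.9]
gripper_width: 61.8
cm [-0.12 -0.29 -3.62] rad [-0.002  0.005 -0.01 ] pos [595.9 -37.6  53.2] rot [179.7  -0.2  83.6] F [-0.4  1.   0.9] w 61.8 t 38.75
```

```bash
python3 -m creep '-0.1 -0.3 -0.9 0 0.004 -0.006 -0.35; 0 0 -1.2 0 0 0 -0.35; 0 0 -1 0 0 0 -0.35; 0 0 -0.4 0 0 0 -0.35; 0 0 0 0 0 0 -0.35; 0 0 0 0 0 0 0.5; 0 0 0 0 0 0 0.5; 0 0 0 0 0 0 0.5; 0 0 0 0 0 0 0.5; 0 0 0 0 0 0 0.5' 15; python3 -c "
from h import *
to(594.7,-40.5,17,83)"
```

```text
time_s: 39.58
ee_pos: [597.2, -41.4, 17.7]
ee_rot: [179.7, -0.1, 83.2]
force: [-0.1, -0.1, -0.2]
gripper_width: 39.6
cm [-0.25  0.09 -0.07] rad [-0.001  0.006 -0.004] pos [597.2 -41.4  17.7] rot [ 1.797e+02 -1.000e-01  8.320e+01] F [-0.1 -0.1 -0.2] w 39.6 t 39.58
```

```bash
python3 -m creep '0 0 1 0 0 0 0.5; 0 0 2.2 0 0 0 0.5; 0 0 2.6 0 0 0 0.5; 0 0 2.6 0 0 0 0.5; -0.8 0.5 2.2 0 0 0 0.5; -1.6 1.2 1.2 0 0 0 0.5; -2.2 2 0 0 0 0 0.5; -2.2 2.5 0 0 0.004 0.005 0.5; -1.8 3 0 0 0.004 0.005 0.5; -1.4 3 0 0 0.004 0.005 0.5; -1 3 0 0 0 0.005 0.5; -0.6 3 0 0 0 0.005 0.5'; python3 -m creep '-0.2 2.6 0 0 0 0.01 0.5; 0 2.2 0 0 0.005 0.01 0.5; 0 1.6 -0.6 0 0 0 0.5; 0 0.8 -1.2 0 0 0 0.5; 0 0 -1.5 0 0 0 0.5; 0 0 -1.2 0 0 0 0.5; 0 0 0 0 0 0 0.5; 0 0 0 0 0 0 0.5';  python3 -c "
from h import *
to(473,231,21,86); g=vision.grab_frame('scene'); save(g,'sc15',4,(330,70,490,200))"
```

```text
time_s: 40.58
ee_pos: [477.8, 141.0, 152.1]
ee_rot: [179.6, -0.1, 84.1]
force: [-0.5, 0.7, -0.7]
gripper_width: 39.6
time_s: 41.25
ee_pos: [473.7, 224.7, 115.1]
ee_rot: [179.3, -0.5, 85.9]
force: [-0.1, 0.5, -0.4]
gripper_width: 39.4
cm [-0.07  0.63 -9.41] rad [-0.008  0.014  0.001] pos [473.7 224.7 115.1] rot [179.3  -0.5  85.9] F [-0.1  0.5 -0.4] w 39.4 t 41.25
```

View pics/sc15.png

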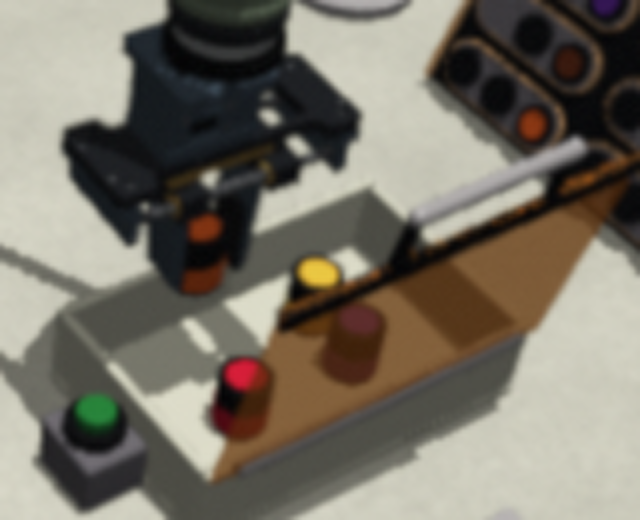

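```bash
python3 -m creep '0 0.5 -1 -0.004 0.008 0 0.5; 0 0 -1.6 -0.004 0.004 0 0.5; 0 0 -1.8 0 0 0 0.5; 0 0 -1.8 0 0 0 0.5; 0 0 -1.3 0 0 0 0.5; 0 0 -0.7 0 0 0 0.5; 0 0 0 0 0 0 0.5; 0 0 0 0 0 0 0.5'; python3 -c "
from h import *
to(473,231,21,86)"
```

```text
time_s: 41.97
ee_pos: [478.6, 232.0, 34.3]
ee_rot: [179.3, -0.3, 85.7]
force: [-0.7, 0.2, -0.8]
gripper_width: 39.9
cm [-0.56 -0.1  -1.33] rad [-0.005  0.012  0.005] pos [478.6 232.   34.3] rot [179.3  -0.3  85.7] F [-0.7  0.2 -0.8] w 39.9 t 41.97
```

```bash
python3 -m creep '-0.3 0 -0.7 -0.004 0.008 0 0.5; 0 0 -0.5 0 0 0 0.5; 0 0 -0.2 0 0 0 0.5; 0 0 0 0 0 0 0.5; 0 0 0 0 0 0 0.5'; python3 -c "
from h import *
to(473,231,21,86)"
```

```text
time_s: 42.38
ee_pos: [477.4, 233.0, 21.5]
ee_rot: [179.6, -0.2, 85.7]
force: [-0.5, 1.1, -1.3]
gripper_width: 39.5
cm [-0.44 -0.2  -0.05] rad [-0.003  0.008  0.005] pos [477.4 233.   21.5] rot [179.6  -0.2  85.7] F [-0.5  1.1 -1.3] w 39.5 t 42.38
```

```bash
python3 -m creep '0 0 -0.1 0 0 0 0.5; 0 0 0 0 0 0 -0.35; 0 0 0 0 0 0 -0.35; 0 0 0 0 0 0 -0.35; 0 0 0.8 0 0 0 -0.35; 0 0 2 0 0 0 -0.35; 0 0 2.5 0 0 0 -0.35; 0 0 2.5 0 0 0 -0.35; -0.5 0 3 0 0 -0.05 0; -0.5 0.2 3 0 0 -0.1 0; -0.5 0.4 3 0 0 -0.12 0; -0.5 0.4 3 0 0 -0.12 0'; python3 -m creep '-0.5 0.4 3 0 0 -0.12 0; 0 0.4 3 0 0 -0.12 0; 0 0.4 3 0 0 -0.12 0; 0 0.4 1 0 0 -0.12 0; 0 0 0 0 0 -0.12 0.05; 0 0 0 0 0 -0.12 0.05; 0 0 0 0 0 -0.12 0.05; 0 0 0 0 0 -0.12 0.05; 0 0 0 0 0 -0.1 0.05;0 0 0 0 0 0 0.05'; python3 -c "
from h import *
to(646,291,350,-0.5); g=vision.grab_frame('scene'); save(g,'sc16',4,(330,70,490,200)); f=vision.grab_frame('top'); save(f,'top16',4,(120,90,280,240))"
```

```text
time_s: 43.38
ee_pos: [452.5, 240.1, 225.5]
ee_rot: [-179.9, 0.1, 62.4]
force: [1.0, 0.5, -0.9]
gripper_width: 45.4
time_s: 44.22
ee_pos: [445.0, 257.2, 350.3]
ee_rot: [-179.8, -1.5, -1.0]
force: [0.5, 0.0, 0.2]
gripper_width: 43.3
cm [20.1   3.38 -0.03] rad [-0.004  0.026  0.009] pos [445.  257.2 350.3] rot [-179.8   -1.5   -1. ] F [0.5 0.  0.2] w 43.3 t 44.22
```

View pics/sc16.png

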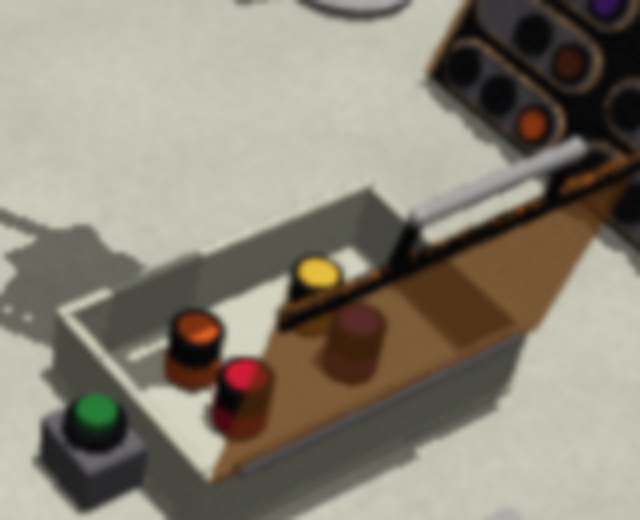

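View pics/top16.png

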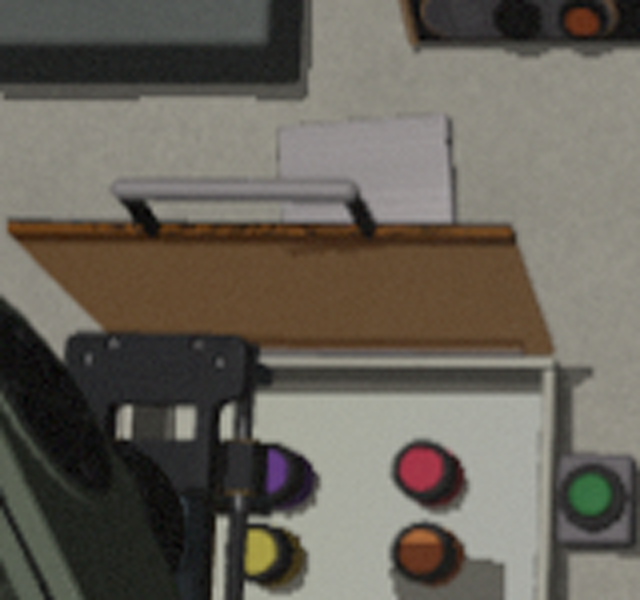

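```bash
python3 -c "
from h import *
f=vision.grab_frame('top');g=vision.grab_frame('scene')
print([onz(f,[(u+.5)/4-.5+120,(v+.5)/4-.5+90],296).round(1) for u,v in [(118,188),(352,190)]])
print([onz(g,[(u+.5)/4-.5+330,(v+.5)/4-.5+70],291).round(1) for u,v in [(415,217),(583,146)]])"; python3 -m creep '0.8 0.2 0 0 0.01 0 0.05; 1.8 0.4 0 0 0.01 0 0.05; 2.6 0.4 0 0 0.005 0 0.05; 2.8 0.5 0 0 0 0 0.05; 2.8 0.5 0 0 0 0 0.05; 2.8 0.5 0 0 0 0 0.05; 2.4 0.4 0 0 0 0 0.05; 1.6 0.2 0 0 0 0 0.05; 0.8 0 0 0 0 0 0.05; 0 0 0 0 0 0 0.05; 0 0 0 0 0 0 0.05'; python3 -c "
from h import *
to(646,291,310,-0.5)"
```

```text
[array([647.3, 347.2, 296. ]), array([646.3, 223.5, 296. ])]
[array([645.1, 226.6, 291. ]), array([647.3, 354.1, 291. ])]
time_s: 45.33
ee_pos: [643.2, 288.6, 344.1]
ee_rot: [-179.8, 0.4, -0.1]
force: [0.1, -0.0, -0.5]
gripper_width: 43.4
cm [ 0.28  0.24 -3.41] rad [-0.003 -0.007 -0.007] pos [643.2 288.6 344.1] rot [-1.798e+02  4.000e-01 -1.000e-01] F [ 0.1 -0.  -0.5] w 43.4 t 45.33
```

```bash
python3 -m creep '0.25 0.1 -1 0 -0.004 -0.004 0.05; 0 0 -1.4 0 0 0 0.05; 0 0 -1.4 0 0 0 0.05; 0 0 -0.7 0 0 0 0.05; 0 0 0 0 0 0 0.05; 0 0 0 0 0 0 0.05'; python3 -c "
from h import *
to(646.5,289,276,-0.5)"
```

```text
time_s: 45.83
ee_pos: [643.6, 289.4, 298.4]
ee_rot: [-179.8, 0.2, -0.1]
force: [-0.2, -0.5, 0.0]
gripper_width: 43.6
cm [ 0.29 -0.04 -2.24] rad [-0.004 -0.003 -0.006] pos [643.6 289.4 298.4] rot [-1.798e+02  2.000e-01 -1.000e-01] F [-0.2 -0.5  0. ] w 43.6 t 45.83
```

```bash
python3 -m creep '0.25 0 -0.9 0 0 0 0.05; 0 0 -0.9 0 0 0 0.05; 0 0 -0.3 0 0 0 0.05; 0 0 0 0 0 0 0.05'; python3 -c "
from h import *
to(646.5,289,276,-0.5); g=vision.grab_frame('scene'); save(g,'sc17',4,(370,40,530,170))"
```

```text
time_s: 46.17
ee_pos: [646.5, 289.9, 278.4]
ee_rot: [-179.7, -0.0, -0.1]
force: [0.2, 0.4, -0.0]
gripper_width: 43.3
cm [ 0.   -0.09 -0.24] rad [-0.006  0.001 -0.007] pos [646.5 289.9 278.4] rot [-1.797e+02 -0.000e+00 -1.000e-01] F [ 0.2  0.4 -0. ] w 43.3 t 46.17
```

View pics/sc17.png

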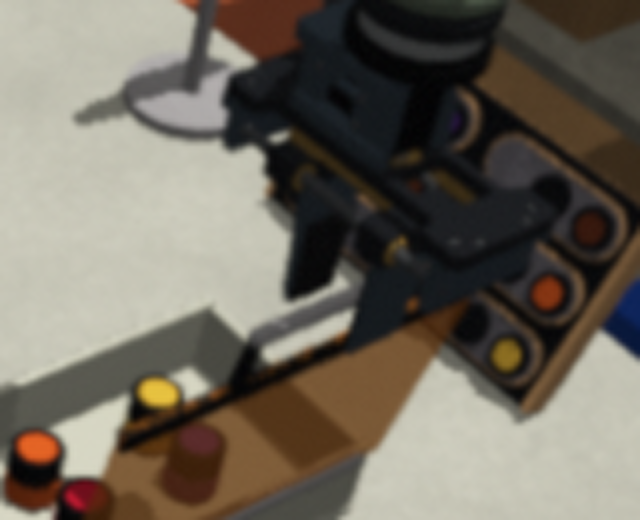

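Straddling the bar. Close.

```bash
python3 -m creep '0 0 0 0 0 0 1; 0 0 0 0 0 0 1; 0 0 0 0 0 0 1; 0 0 0 0 0 0 1; 0 0 0 0 0 0 1; 0 0 0 0 0 0 1; 0 0 0 0 0 0 1' 25; python3 -c "
from h import *
to(646.5,289,276,-0.5)"
```

```text
time_s: 46.8
ee_pos: [647.1, 290.1, 279.9]
ee_rot: [-179.6, -0.2, -0.1]
force: [0.3, -0.2, 0.4]
gripper_width: 11.3
cm [-0.06 -0.11 -0.39] rad [-0.007  0.003 -0.007] pos [647.1 290.1 279.9] rot [-1.796e+02 -2.000e-01 -1.000e-01] F [ 0.3 -0.2  0.4] w 11.3 t 46.8
```

```bash
python3 -m creep '-0.6 0 0.1 0 0 0 1; -0.9 0 0.14 0 0 0 1; -1.1 0 0.1 0 0 0 1; -1.1 0 0.06 0 0 0 1; -1.1 0 0 0 0 0 1; -1.1 0 -0.05 0 0 0 1'; python3 -c "
from h import *
to(646.5,289,276,-0.5);p=monitor.state()['ee_pos'];print(np.arctan2(p[2]+11-71,603.5-p[0]), np.hypot(p[2]+11-71,603.5-p[0]))"
```

```text
time_s: 47.3
ee_pos: [588.1, 290.6, 284.9]
ee_rot: [-179.4, -0.8, -0.2]
force: [2.5, 1.5, -2.9]
gripper_width: 11.5
cm [ 5.84 -0.16 -0.89] rad [-0.01   0.014 -0.005] pos [588.1 290.6 284.9] rot [-179.4   -0.8   -0.2] F [ 2.5  1.5 -2.9] w 11.5 t 47.3
1.5026327876526582 225.44503859728155
```

```bash
python3 -m creep '-1.3 0 -0.16 -0.004 0.008 0 1; -1.4 0 -0.25 0 0 0 1; -1.4 0 -0.35 0 0 0 1; -1.38 0 -0.43 0 0 0 1; -1.35 0 -0.53 0 0 0 1; -1.32 0 -0.61 0 0 0 1'; python3 -c "
from h import *
to(646.5,289,276,-0.5);p=monitor.state()['ee_pos'];print(np.arctan2(p[2]+11-71,603.5-p[0]), np.hypot(p[2]+11-71,603.5-p[0]))"
```

```text
time_s: 47.8
ee_pos: [501.2, 291.3, 263.0]
ee_rot: [-179.4, -0.9, -0.2]
force: [3.8, 1.1, -5.4]
gripper_width: 10.9
cm [14.53 -0.23  1.3 ] rad [-0.011  0.015 -0.005] pos [501.2 291.3 263. ] rot [-179.4   -0.9   -0.2] F [ 3.8  1.1 -5.4] w 10.9 t 47.8
1.1042161261956611 227.31131762510594
```

```bash
python3 -m creep '-1.25 0 -0.75 -0.004 0.008 0 1; -1.2 0 -0.84 0 0.004 0 1; -1.14 0 -0.9 0 0 0 1; -1.08 0 -0.97 0 0 0 1; -1.02 0 -1.03 0 0 0 1; -0.95 0 -1.1 0 0 0 1'; python3 -c "
from h import *
to(646.5,289,276,-0.5);p=monitor.state()['ee_pos'];print(np.arctan2(p[2]+11-71,603.5-p[0]), np.hypot(p[2]+11-71,603.5-p[0]))"
```

```text
time_s: 48.3
ee_pos: [430.0, 291.9, 207.6]
ee_rot: [-179.3, -0.9, -0.1]
force: [4.6, 1.1, -2.8]
gripper_width: 11.4
cm [21.65 -0.29  6.84] rad [-0.013  0.016 -0.007] pos [430.  291.9 207.6] rot [-1.793e+02 -9.000e-01 -1.000e-01] F [ 4.6  1.1 -2.8] w 11.4 t 48.3
0.7046789839373648 227.7750594756422
```

```bash
python3 -m creep '-0.86 0 -1.14 -0.004 0.008 0 1; -0.78 0 -1.2 -0.004 0.006 0 1; -0.7 0 -1.22 0 0 0 1; -0.6 0 -1.22 0 0 0 1; -0.5 0 -1.2 0 0 0 1; -0.4 0 -1.1 0 0 0 1'; python3 -c "
from h import *
to(646.5,289,276,-0.5);p=monitor.state()['ee_pos'];print(np.arctan2(p[2]+11-71,603.5-p[0]), np.hypot(p[2]+11-71,603.5-p[0]))"
```

```text
time_s: 48.8
ee_pos: [390.4, 292.2, 137.0]
ee_rot: [-179.3, -1.2, 0.0]
force: [3.1, -0.5, -1.1]
gripper_width: 11.5
cm [25.61 -0.32 13.9 ] rad [-0.012  0.02  -0.009] pos [390.4 292.2 137. ] rot [-179.3   -1.2    0. ] F [ 3.1 -0.5 -1.1] w 11.5 t 48.8
0.3465104854838569 226.60868029643143
```

```bash
python3 -m creep '-0.28 0 -0.9 -0.004 0.01 0 1; -0.24 0 -0.85 -0.004 0.008 0 1; -0.2 0 -0.8 0 0 0 1; -0.16 0 -0.75 0 0 0 1; -0.12 0 -0.7 0 0 0 1; -0.08 0 -0.6 0 0 0 1; -0.06 0 -0.5 0 0 0 1'; python3 -c "
from h import *
to(646.5,289,276,-0.5);p=monitor.state()['ee_pos'];print(np.arctan2(p[2]+11-71,603.5-p[0]), np.hypot(p[2]+11-71,603.5-p[0]))"
```

```text
time_s: 49.38
ee_pos: [379.9, 292.3, 83.6]
ee_rot: [-179.6, -0.6, 0.0]
force: [3.1, -1.5, -0.0]
gripper_width: 11.4
cm [26.66 -0.33 19.24] rad [-0.006  0.01  -0.01 ] pos [379.9 292.3  83.6] rot [-179.6   -0.6    0. ] F [ 3.1 -1.5 -0. ] w 11.4 t 49.38
0.10526082553908236 224.87557441977705
```

```bash
python3 -m creep '0 0 -0.4 -0.004 0.006 0 1; 0 0 -0.4 0 0 0 1; 0 0 -0.4 0 0 0 1; 0 0 -0.4 0 0 0 1; 0 0 -0.3 0 0 0 1; 0 0 -0.3 0 0 0 1'; python3 -c "
from h import *
to(646.5,289,276,-0.5);p=monitor.state()['ee_pos'];print(np.arctan2(p[2]+11-71,603.5-p[0]), np.hypot(p[2]+11-71,603.5-p[0]))"
```

```text
time_s: 49.88
ee_pos: [379.5, 293.0, 71.0]
ee_rot: [-179.8, -0.1, -0.0]
force: [-3.0, -5.6, 27.0]
gripper_width: 11.2
cm [26.7 -0.4 20.5] rad [-0.003  0.002 -0.009] pos [379.5 293.   71. ] rot [-1.798e+02 -1.000e-01 -0.000e+00] F [-3.  -5.6 27. ] w 11.2 t 49.88
0.049154659649547 224.26404414085823
```

```bash
python3 -c "
from h import *
g=vision.grab_frame('scene'); save(g,'sc18',5,(320,80,480,200))"
```

```text
(no output)
```

View pics/sc18.png

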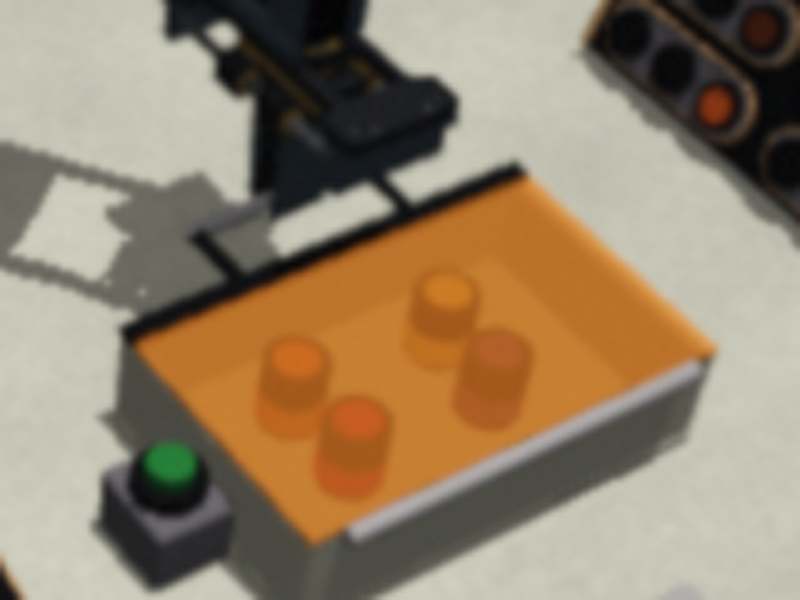

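```bash
python3 -m creep '0 0 0.1 0 0 0 0.05; 0 0 0 0 0 0 0.05; 0 0 0 0 0 0 0.05; 0 0 0 0 0 0 0.05; 0 0 1 0 0 0 0.05; 0 0 2 0 0 0 0.05; 0 0 2.4 0 0 0 0.5; 0 -0.5 2 0 0 0 1; 1 -1.5 0.5 0 0 0 1; 1.6 -2 0 0 0 0 1; 1.8 -2.2 0 0 0 0 1; 1.8 -2.2 0 0 0 0 1'; python3 - <<'E'
from h import *
f=vision.grab_frame("top"); g=vision.grab_frame("scene")
res={}
for n,F in (("top",f),("scene",g)):
    hsv=cv2.cvtColor(F["img"],cv2.COLOR_RGB2HSV); m=cv2.inRange(hsv,(50,90,50),(75,255,255))
    c,l,st,ce=cv2.connectedComponentsWithStats(m)
    for i in range(1,c):
        if st[i,4]>20: print(n,ce[i],st[i]); 
    i=1+np.argmax(st[1:,4]); res[n]=ray(F,ce[i])
(o1,d1),(o2,d2)=res["top"],res["scene"]
A=np.stack([d1,-d2],1); t=np.linalg.lstsq(A,o2-o1,rcond=None)[0]
print(o1+d1*t[0],o2+d2*t[1]); to(514,123,120,0)
save(g,"sc19",5,(320,80,480,200))
E
```

```text
time_s: 50.93
ee_pos: [430.9, 206.9, 149.6]
ee_rot: [179.8, 1.3, 0.6]
force: [0.9, -0.1, 0.7]
gripper_width: 6.4
top [267.16129032 213.20430108] [262 208  11  11  93]
scene [353.74074074 172.33333333] [348 168  12  10  81]
[511.93005327 122.63685246  65.42636579] [512.3117933  123.34326622  65.55844859]
cm [ 8.16 -8.24 -2.92] rad [ 0.006 -0.022 -0.005] pos [432.4 205.4 149.2] rot [179.7   1.2   0.3] F [-0.3  1.6  0.1] w 0.8 t 51.03
```

View pics/sc19.png

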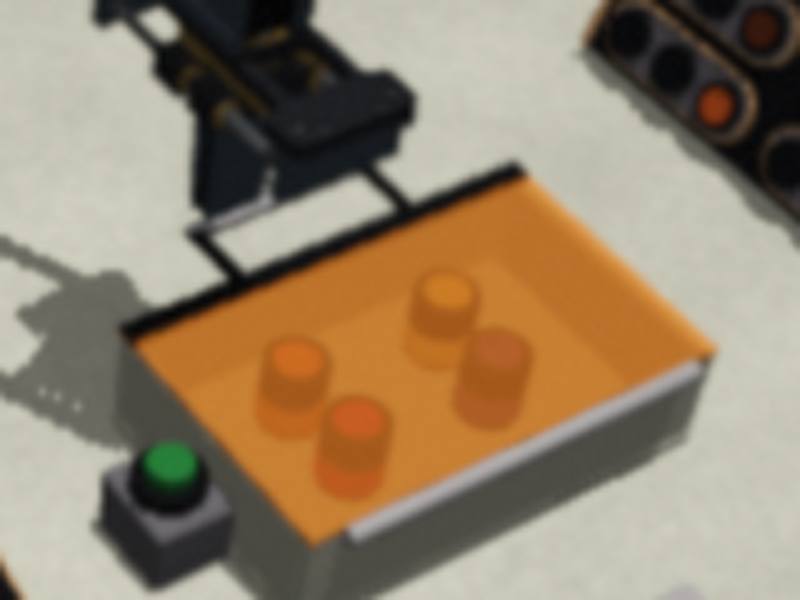

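```bash
python3 -m creep '1.6 -1.7 0 0.003 -0.01 0 1; 1.8 -1.9 0 0.003 -0.01 0 1; 1.8 -1.9 0 0 0 0 1; 1.4 -1.4 -0.5 0 0 0 1; 0.7 -0.7 -1 0 0 0 1; 0 0 -1 0 0 0 1; 0 0 0 0 0 0 1; 0 0 0 0 0 0 1';python3 -c "
from h import *
to(512,122,75,0)"
```

```text
time_s: 51.7
ee_pos: [500.9, 129.8, 116.7]
ee_rot: [-179.9, 1.0, 0.3]
force: [-0.4, -0.6, 1.0]
gripper_width: 0.4
cm [ 1.11 -0.78 -4.17] rad [-0.002 -0.018 -0.004] pos [500.9 129.8 116.7] rot [-179.9    1.     0.3] F [-0.4 -0.6  1. ] w 0.4 t 51.7
```

```bash
python3 -m creep '0.6 -0.4 -0.8 0 -0.01 0 1; 0.3 -0.25 -1.2 0 -0.006 0 1; 0 0 -1.1 0 0 0 1; 0 0 -0.4 0 0 0 1; 0 0 0 0 0 0 1; 0 0 0 0 0 0 1';python3 -c "
from h import *
to(512,122,60,0); g=vision.grab_frame('scene'); save(g,'sc20',6,(300,110,420,200))"
```

```text
time_s: 52.2
ee_pos: [504.8, 128.9, 80.3]
ee_rot: [-179.8, 0.3, 0.7]
force: [0.4, 0.2, 0.8]
gripper_width: 0.7
cm [ 0.72 -0.69 -2.03] rad [-0.004 -0.006 -0.011] pos [504.8 128.9  80.3] rot [-179.8    0.3    0.7] F [0.4 0.2 0.8] w 0.7 t 52.2
```

View pics/sc20.png

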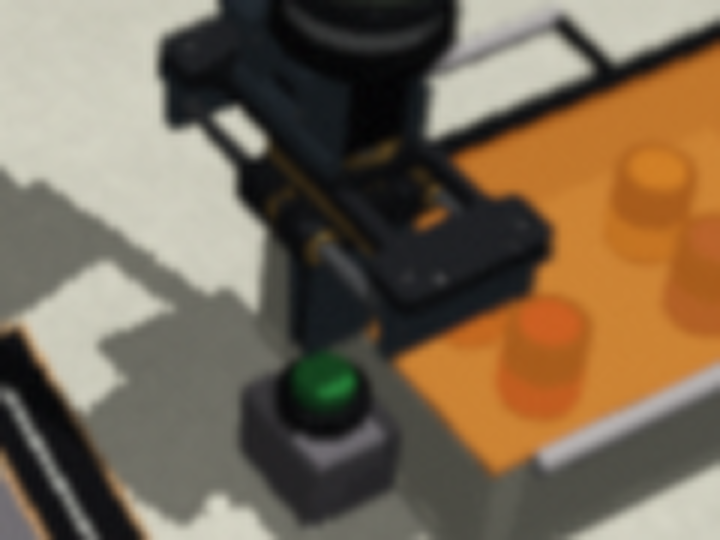

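```bash
python3 -m creep '0.8 -0.8 0 0 -0.006 -0.01 1; 0 0 0 0 0 0 1; 0 0 0 0 0 0 1; 0 0 0 0 0 0 1';python3 -c "
from h import *
to(512,122,60,0)"
```

```text
time_s: 52.58
ee_pos: [514.9, 120.9, 82.6]
ee_rot: [-179.7, -0.3, 0.1]
force: [-0.0, 0.2, -0.0]
gripper_width: 0.1
cm [-0.29  0.11 -2.26] rad [-0.005  0.005 -0.001] pos [514.9 120.9  82.6] rot [-1.797e+02 -3.000e-01  1.000e-01] F [-0.   0.2 -0. ] w 0.1 t 52.58
```

Centred within 3 mm. Press slowly.

```bash
python3 -m creep '-0.2 0.1 -0.6 0 0 0 1; 0 0 -0.6 0 0 0 1; 0 0 -0.3 0 0 0 1; 0 0 0 0 0 0 1';python3 -c "
from h import *
to(512,122,60,0)"
```

```text
time_s: 52.92
ee_pos: [513.3, 121.8, 66.8]
ee_rot: [-179.7, -0.4, 0.0]
force: [0.1, 0.0, 1.6]
gripper_width: 0.4
cm [-0.13  0.02 -0.68] rad [-0.005  0.007 -0.   ] pos [513.3 121.8  66.8] rot [-179.7   -0.4    0. ] F [0.1 0.  1.6] w 0.4 t 52.92
```

```bash
python3 -m creep '0 0 -0.4 0 0 0 1; 0 0 -0.4 0 0 0 1; 0 0 -0.4 0 0 0 1; 0 0 0 0 0 0 1'; python3 -m creep '0 0 -0.5 0 0 0 1; 0 0 -0.5 0 0 0 1'
```

```text
time_s: 53.25
ee_pos: [513.7, 121.9, 62.5]
ee_rot: [-179.7, -0.5, 0.0]
force: [-0.8, -0.9, 3.8]
gripper_width: 0.6
time_s: 53.42
ee_pos: [514.5, 122.1, 60.2]
ee_rot: [-179.7, -0.7, 0.1]
force: [-16.0, -3.3, 55.6]
gripper_width: 0.4
```

```bash
python3 -m creep '0 0 -0.1 0 0 0 1'; python3 -c "
from h import *
to(512,122,60,0); g=vision.grab_frame('scene'); save(g,'sc21',6,(300,110,420,200))"
```

```text
time_s: 53.5
ee_pos: [514.4, 122.1, 62.1]
ee_rot: [-179.6, -0.8, 0.1]
force: [-3.1, -0.1, 3.0]
gripper_width: 0.2
cm [-0.24 -0.01 -0.21] rad [-0.006  0.014 -0.001] pos [514.4 122.1  62.1] rot [-1.796e+02 -8.000e-01  1.000e-01] F [-3.1 -0.1  3. ] w 0.2 t 53.5
```

View pics/sc21.png

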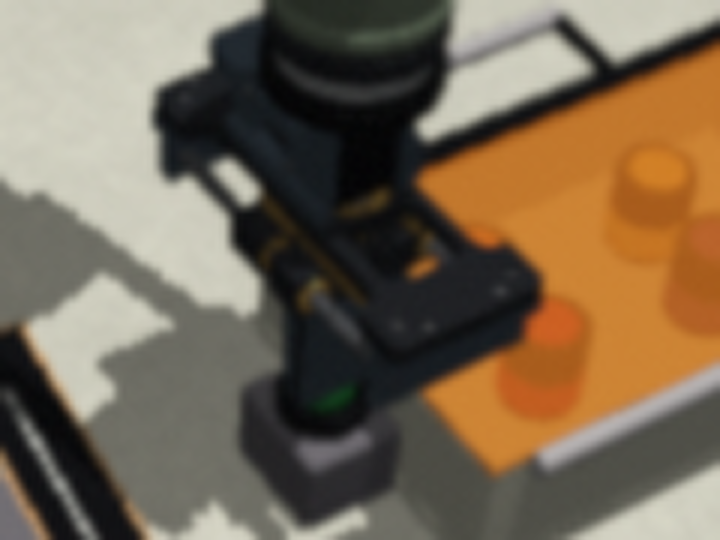

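```bash
python3 -m creep '0 0 -0.2 0 0 0 1; 0 0 -0.2 0 0 0 1; 0 0 -0.2 0 0 0 1'; python3 -m creep '0 0 -0.2 0 0 0 1; 0 0 -0.2 0 0 0 1'; python3 -m creep '0 0 -0.2 0 0 0 1; 0 0 -0.2 0 0 0 1'
```

```text
time_s: 53.8
ee_pos: [514.7, 122.2, 61.0]
ee_rot: [-179.6, -1.0, 0.1]
force: [-4.5, -1.6, 18.4]
gripper_width: 0.5
time_s: 53.97
ee_pos: [514.7, 122.2, 61.0]
ee_rot: [-179.6, -1.1, 0.1]
force: [-3.9, -1.2, 17.9]
gripper_width: 0.3
time_s: 54.13
ee_pos: [514.7, 122.2, 61.1]
ee_rot: [-179.6, -1.2, 0.1]
force: [-6.1, -0.9, 16.7]
gripper_width: 0.4
```

```bash
python3 -m creep '0 0 0.6 0 0.01 0 1; 0 0 1.5 0 0.01 0 1; 0 0 2.5 0 0 0 1; 0 0 2.8 0 0 0 1; 0 -1 2.8 0 0 0.05 0.5; 0 -2.5 1.5 0 0 0.1 0; -0.2 -3 0 0 0 0.12 -0.2; -0.2 -3 0 0 0 0.12 -0.2; -0.2 -3 0 0 0 0.12 -0.2; -0.2 -3 0 0 0 0.12 -0.2; -0.2 -3 0 0 0 0.12 -0.2; -0.2 -3 0 0 0 0.12 -0.2'; python3 -m creep '-0.2 -3 0 0 0 0.12 -0.2; -0.2 -3 0 0 0 0.12 -0.2; -0.2 -3 0 0 0 0.12 -0.2; -0.2 -3 0 0 0 0.12 -0.2; -0.2 -3 0 0 0 0.08 -0.2; 0 -2.5 0 0 0 0.04 -0.2; 0 0 0 0 0 0 -0.2; 0 0 0 0 0 0 -0.2'; python3 -c "
from h import *
to(487.2,-318,110,83.3); g=vision.grab_frame('scene'); save(g,'sc22'); f=vision.grab_frame('top'); save(f,'top22',4,(370,140,530,290))"
```

```text
time_s: 55.13
ee_pos: [501.5, -94.0, 182.0]
ee_rot: [-179.8, -0.1, 51.8]
force: [0.2, 0.6, -0.4]
gripper_width: 51.1
time_s: 55.8
ee_pos: [487.9, -282.5, 177.7]
ee_rot: [-179.6, -0.1, 87.5]
force: [-1.1, 1.0, -0.2]
gripper_width: 54.3
cm [-0.07 -3.55 -6.77] rad [-0.002 -0.007 -0.073] pos [ 487.9 -282.5  177.7] rot [-1.796e+02 -1.000e-01  8.750e+01] F [-1.1  1.  -0.2] w 54.3 t 55.8
```

View pics/sc22.png

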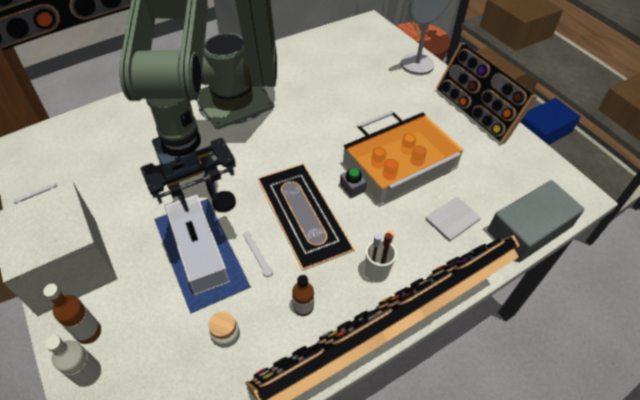

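View pics/top22.png

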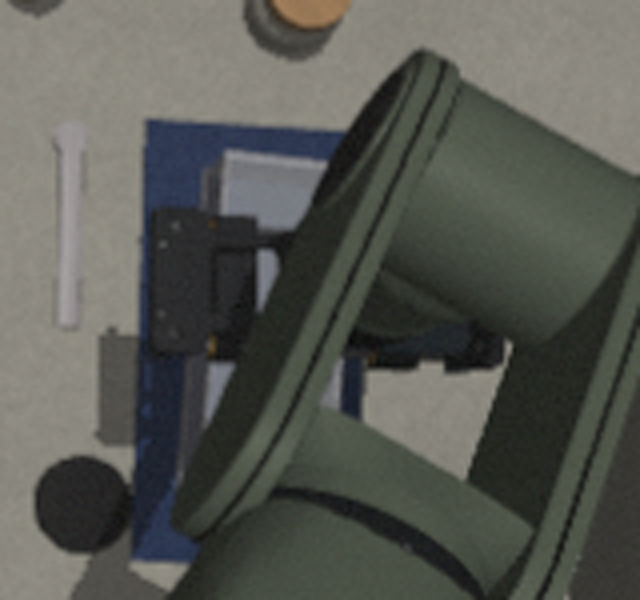

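```bash
python3 -m creep '0 -1.4 -0.3 0 -0.004 -0.03 -0.2; 0 -1.4 -1 0 0 -0.03 -0.2; 0 -0.4 -1.5 0 0 0 -0.2; 0 0 -1.5 0 0 0 -0.2; 0 0 -0.8 0 0 0 -0.2; 0 0 0 0 0 0 -0.2; 0 0 0 0 0 0 -0.2'; python3 -c "
from h import *
to(487.2,-318,77,83.3)"
```

```text
time_s: 56.48
ee_pos: [488.9, -314.5, 122.5]
ee_rot: [-179.9, -0.1, 83.8]
force: [-0.3, 0.0, -0.1]
gripper_width: 54.3
cm [-0.17 -0.35 -4.55] rad [-0.002 -0.002 -0.008] pos [ 488.9 -314.5  122.5] rot [-1.799e+02 -1.000e-01  8.380e+01] F [-0.3  0.  -0.1] w 54.3 t 56.48
```

```bash
python3 -m creep '-0.15 -0.3 -0.8 0 0 -0.008 -0.2; 0 0 -1.2 0 0 0 -0.2; 0 0 -1 0 0 0 -0.2; 0 0 -0.6 0 0 0 -0.2; 0 0 -0.2 0 0 0 -0.2; 0 0 0 0 0 0 -0.2'; python3 -c "
from h import *
to(487.2,-318,77,83.3); g=vision.grab_frame('scene'); save(g,'sc23',4,(120,130,280,270))"
```

```text
time_s: 56.98
ee_pos: [488.6, -318.8, 83.7]
ee_rot: [179.9, 0.1, 83.2]
force: [-0.9, -0.0, 0.2]
gripper_width: 54.8
cm [-0.14  0.08 -0.67] rad [0.001 0.001 0.002] pos [ 488.6 -318.8   83.7] rot [1.799e+02 1.000e-01 8.320e+01] F [-0.9 -0.   0.2] w 54.8 t 56.98
```

View pics/sc23.png

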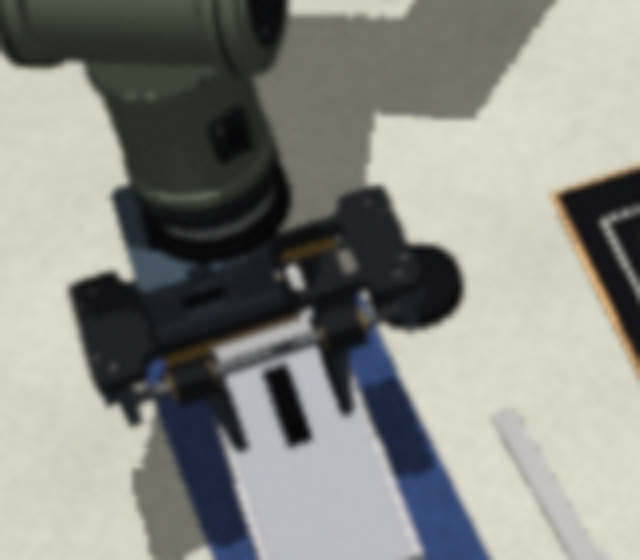

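```bash
python3 -m creep '-0.1 0.05 -0.4 0 0 0 -0.2; 0 0 -0.3 0 0 0 -0.2; 0 0 0 0 0 0 0.4; 0 0 0 0 0 0 1; 0 0 0 0 0 0 1; 0 0 0 0 0 0 1; 0 0 0 0 0 0 1; 0 0 0 0 0 0 1; 0 0 0 0 0 0 1; 0 0 0 0 0 0 1; 0 0 0 0 0 0 1; 0 0 0 0 0 0 1' 30; python3 -c "
from h import *
to(487.2,-318,77,83.3)"
```

```text
time_s: 58.03
ee_pos: [488.8, -318.8, 78.2]
ee_rot: [179.7, 0.2, 83.2]
force: [-0.5, -0.0, -0.4]
gripper_width: 15.6
cm [-0.16  0.08 -0.12] rad [0.004 0.005 0.001] pos [ 488.8 -318.8   78.2] rot [179.7   0.2  83.2] F [-0.5 -0.  -0.4] w 15.6 t 58.03
```

```bash
python3 -m creep '0 0 0.4 0 0 0 1; 0 0 1 0 0 0 1; 0 0 1.5 0 0 0 1; 0 0 1.5 0 0 0 1; 0 0 1.5 0 0 0 1; 0 0 1 0 0 0 1; 0.1 1 0.3 0 0 0 1; 0.2 2 0 0 0 0 1; 0.25 2.2 0 0 0 0 1; 0.25 2.2 0 0 0 0 1; 0.25 2.2 0 0 0 0 1; 0.25 2.2 0 0 0 0 1'; python3 -c "
from h import *
to(518,-36.4,120,83.3)"
```

```text
time_s: 59.03
ee_pos: [498.8, -196.5, 155.6]
ee_rot: [179.9, 0.1, 82.8]
force: [-0.4, 0.4, -2.3]
gripper_width: 15.8
cm [ 1.92 16.01 -3.56] rad [0.002 0.002 0.009] pos [ 498.8 -196.5  155.6] rot [1.799e+02 1.000e-01 8.280e+01] F [-0.4  0.4 -2.3] w 15.8 t 59.03
```

```bash
python3 -m creep '0.3 2.2 0 0 0 0.004 1; 0.3 2.2 0 0 0 0.004 1; 0.3 2.2 0 0 0 0 1; 0.3 2.2 0 0 0 0 1; 0.3 2.2 0 0 0 0 1; 0.2 1.8 -0.5 0 0 0 1; 0.1 1.2 -1 0 0 0 1; 0 0.4 -1 0 0 0 1; 0 0 -0.5 0 0 0 1; 0 0 0 0 0 0 1; 0 0 0 0 0 0 1'; python3 -c "
from h import *
to(518,-36.4,78,83.3)"
```

```text
time_s: 59.95
ee_pos: [511.1, -34.5, 124.2]
ee_rot: [-179.7, -0.2, 83.6]
force: [0.4, 0.5, -1.8]
gripper_width: 16.2
cm [ 0.69 -0.19 -4.62] rad [-0.003 -0.004 -0.006] pos [511.1 -34.5 124.2] rot [-179.7   -0.2   83.6] F [ 0.4  0.5 -1.8] w 16.2 t 59.95
```

```bash
python3 -m creep '0.5 -0.1 -0.7 0 -0.004 -0.006 1; 0.1 -0.1 -1 0 0 0 1; 0 0 -0.9 0 0 0 1; 0 0 -0.5 0 0 0 1; 0 0 -0.2 0 0 0 1; 0 0 0 0 0 0 1; 0 0 0 0 0 0 1'; python3 -c "
from h import *
to(518,-36.4,78,83.3); g=vision.grab_frame('scene'); save(g,'sc24',5,(240,130,400,250))"
```

```text
time_s: 60.53
ee_pos: [517.8, -40.2, 87.5]
ee_rot: [-180.0, -0.1, 83.0]
force: [0.5, 0.4, -2.0]
gripper_width: 15.4
cm [ 0.02  0.38 -0.95] rad [-0.003 -0.     0.006] pos [517.8 -40.2  87.5] rot [-1.8e+02 -1.0e-01  8.3e+01] F [ 0.5  0.4 -2. ] w 15.4 t 60.53
```

View pics/sc24.png

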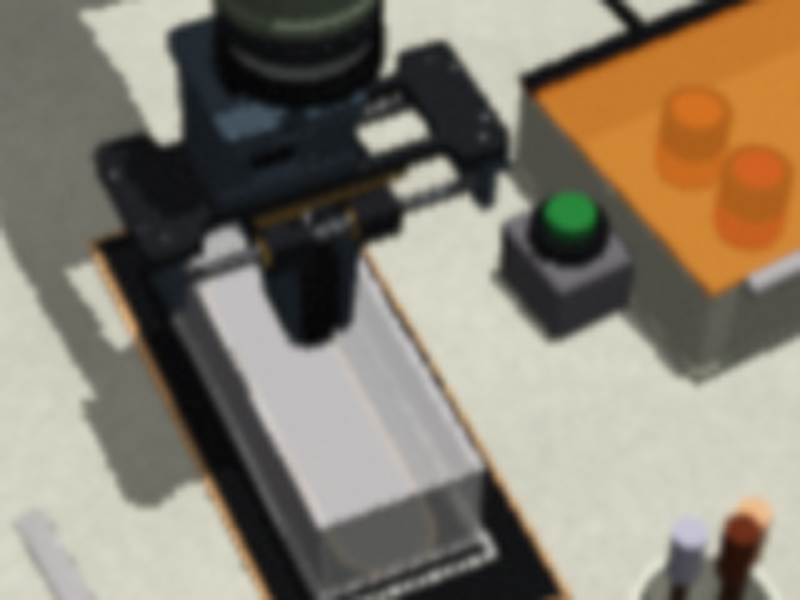

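Move y +4 mm, then lower the last ~9 mm.

```bash
python3 -m creep '0 0.35 -0.2 0 0 0.006 1; 0 0 0 0 0 0 1; 0 0 -0.3 0 0 0 1; 0 0 -0.1 0 0 0 1; 0 0 0 0 0 0 1'; python3 -c "
from h import *
to(518,-36.4,78,83.3)"
```

```text
time_s: 61.0
ee_pos: [518.8, -36.1, 82.4]
ee_rot: [179.8, -0.2, 83.4]
force: [-0.4, 0.0, -2.9]
gripper_width: 15.7
cm [-0.08 -0.03 -0.44] rad [-0.002  0.003 -0.001] pos [518.8 -36.1  82.4] rot [179.8  -0.2  83.4] F [-0.4  0.  -2.9] w 15.7 t 61.0
```

```bash
python3 -m creep '0 0 -0.3 0 0.002 0 1; 0 0 -0.3 0 0 0 1; 0 0 -0.1 0 0 0 1'; python3 -c "
from h import *
to(518,-36.4,78,83.3); g=vision.grab_frame('scene'); save(g,'sc25',5,(240,130,400,250))"
```

```text
time_s: 61.25
ee_pos: [519.6, -35.6, 80.4]
ee_rot: [179.8, -0.2, 83.4]
force: [0.1, 0.8, -3.2]
gripper_width: 15.9
cm [-0.16 -0.08 -0.24] rad [-0.003  0.004 -0.001] pos [519.6 -35.6  80.4] rot [179.8  -0.2  83.4] F [ 0.1  0.8 -3.2] w 15.9 t 61.25
```

View pics/sc25.png

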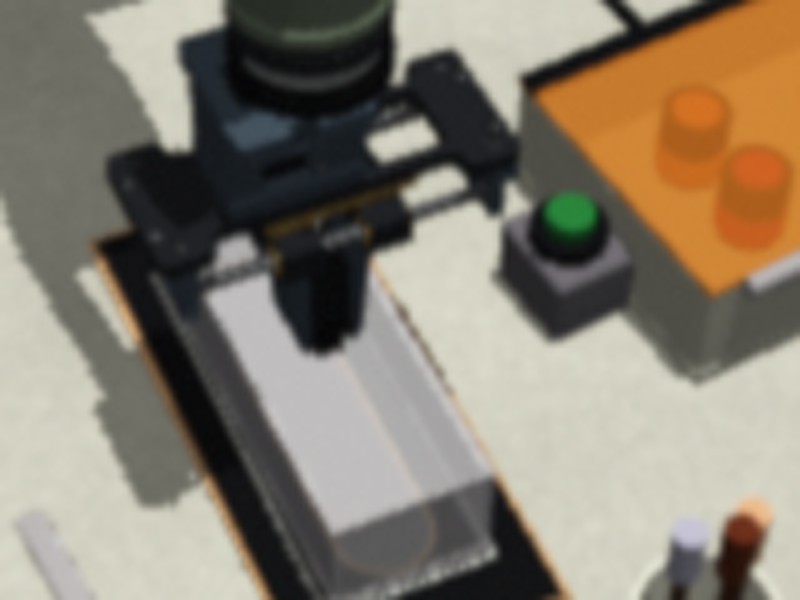

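```bash
python3 -m creep '-0.15 -0.1 -0.3 0 0.003 0 1; 0 0 -0.3 0 0 0 1; 0 0 -0.2 0 0 0 1'; python3 -c "
from h import *
to(518,-36.4,78,83.3)"
```

```text
time_s: 61.55
ee_pos: [519.9, -35.5, 80.0]
ee_rot: [179.6, -0.3, 83.4]
force: [-2.7, 0.0, 5.6]
gripper_width: 16.0
cm [-0.19 -0.09 -0.2 ] rad [-0.004  0.007 -0.001] pos [519.9 -35.5  80. ] rot [179.6  -0.3  83.4] F [-2.7  0.   5.6] w 16.0 t 61.55
```

Seated (5.6 N of contact). Release and rise.

```bash
python3 -m creep '0 0 0.05 0 0 0 0.3; 0 0 0 0 0 0 0; 0 0 0 0 0 0 0; 0 0 0 0 0 0 0; 0 0 0 0 0 0 0; 0 0 0.6 0 0 0 0; 0 0 1.5 0 0 0 0; 0 0 2.2 0 0 0 0; 0 0 2.5 0 0 0 0; -1 0 2.5 0 0 0 0; -2 0.5 2 0 0 0 0; -2.5 1 1 0 0 0 0'; python3 -m creep '-2.5 1.5 0 0 0 0 0; -2.5 1.5 0 0 0 0 0; -2 1.5 0 0 0 0 0; -1 1 0 0 0 0 0; 0 0 0 0 0 0 0; 0 0 0 0 0 0 0'; python3 -c "
from h import *
f=vision.grab_frame('top'); g=vision.grab_frame('scene'); save(f,'top26',5,(280,140,440,260)); save(g,'sc26',5,(240,130,400,250)); save(f,'top26f'); save(g,'sc26f')"
```

```text
time_s: 62.55
ee_pos: [466.2, -21.5, 205.9]
ee_rot: [179.9, -0.3, 83.3]
force: [-0.1, -0.4, 0.6]
gripper_width: 45.2
time_s: 63.05
ee_pos: [380.5, 35.7, 211.4]
ee_rot: [179.4, -0.4, 83.2]
force: [0.2, 0.4, 0.2]
gripper_width: 45.9
```

View pics/top26.png

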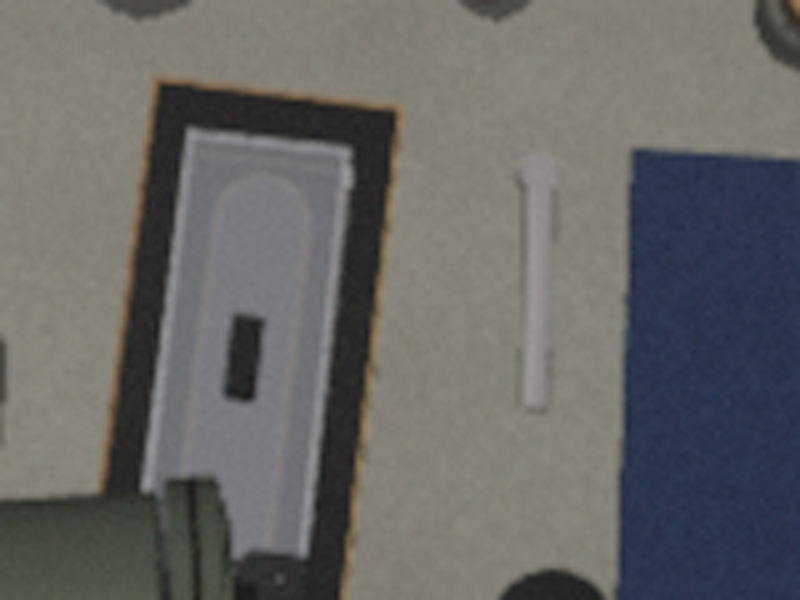

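View pics/sc26.png

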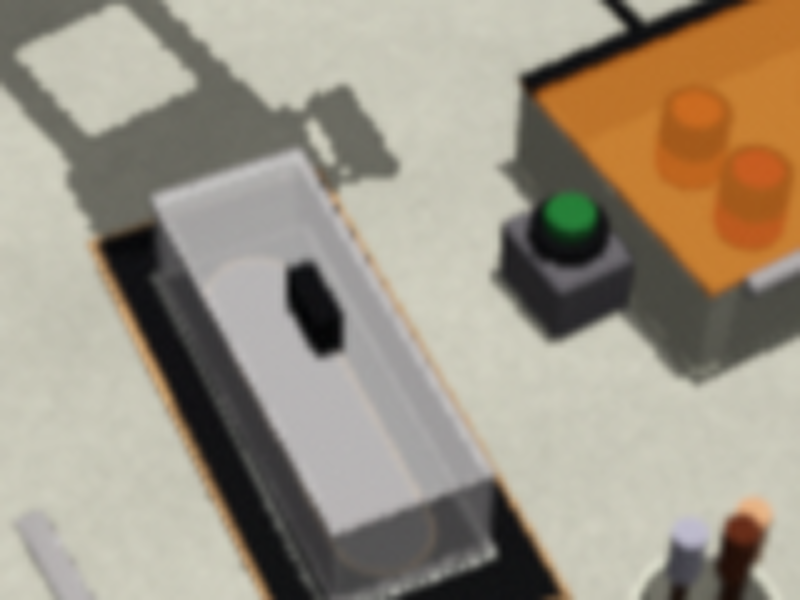

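View pics/sc26f.png

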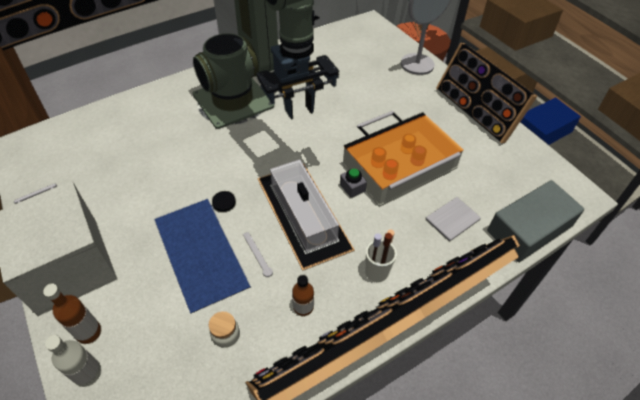

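```bash
python3 -c "
from h import *
s=monitor.state(); print(s['time_s'],abs(s['qvel']).max())
print(job.job_done())"
```

```text
63.15 0.8300888938635288
the job is handed in; nothing more can be done
None
```

The run is finished and handed in at 63 s of the 210 s allowed; no verdict was reported.

- **Guard and cover:** I swung the guard up onto its stop and let it go. I then lifted the cover off and set it upright on the mat.
- **Pots:** There were four. The red one had been knocked about 25 mm aside, against the purple one, so I picked it first with the jaws turned. All four went into the sanitiser with the guard still open.
- **Guard and button:** I lowered the guard in the grip until it met the rim, which I felt as 27 N. The first press of the button was harder than intended, a brief 56 N at the wrist, and sprang back. I repeated it as a steady press of about 17 N, holding the button about 6 mm down for over 0.3 s.
- **Cover back:** I put the cover back on the board and cleared the arm.

**Last checks:**
- In the final pictures the guard lies shut, the button is up and the four pots stand upright under the amber.
- The cover is flat on its outline, its knob within about 1 mm of where it started.
- The bystanders look unmoved to the eye. I did not measure them again.
- The joint angles for the guard and button cannot be read directly. I judged both from the pictures, the forces and the tool position.
- With the guard shut, the grip had slipped along the bar, so the tool height alone gave about 0.03 rad still open. The picture matched the shut position from the start, and I trusted that.

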